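# Balance and lock in the counterweight pot of a solder-paste mixer

### The arm

A 6-joint arm with a two-finger parallel gripper is mounted at the origin on the work surface. World frame = base frame: x ahead of the robot, y to its left, z up, the work surface at z = 0. Lengths are in m, angles in rad, forces in N, time in s.
With the tool pointing down it reaches from about 0.3 to 1 m from the base axis. Payload 5.1 kg.
Tool frame: the origin (TCP) lies on the centre line of the jaws, within the pads' length; the fingertips stand 19 mm ahead of it and the grasp point (between the pads) is the TCP (robot.tcp_to_tips is the distance from the TCP to the fingertips, in m); x points along the fingers, z is the direction in which the jaws open and shut, and the axes are right-handed (so a half turn about x gives the same grasp; the last joint's range is limited). The gripper opens to 95 mm and grips with 3 to 60 N. Pads are 20 mm wide; open, the fingers measure 119 mm over their backs; the gripper's body (75 mm by 180 mm) begins 59 mm behind the grasp point.
Start: joints at [-1.295, 0.124, 1.65, -0, 1.367, -0.083], TCP at [0.228, -0.609, 0.212] pointing down, gripper open.
Joint ranges: [-2.61, 2.61], [-1.02, 2.33], [0.03, 2.71], [-1.35, 4.49], [0.32, 2.68], [-2.91, 2.91]. Speed limits (rad/s): [2.57, 2.57, 3.14, 3.14, 3.14, 3.14].

### API

Orientations are given as a unit quaternion [x, y, z, w].
In Python, from station import robot gives the robot as it stands. The module is installed in compiled form; this text tells all that it offers.
- The arm moves only by the tool servo_tool, never from a script. Its arguments are lists of equal length, an entry for each row: "slide": the shift along the tool's x, y, z in units of 3 cm (1.0 is 3 cm), a list of three; "twist": the turn, a rotation vector about the tool's x, y, z in units of pi rad (1.0 is pi rad), a list of three; "fingers": the finger opening in mm, from 0 to 95.1. A call has 1 to 10 rows; each row shifts and turns the commanded pose from where the row before left it, along the tool's axes as they then stand; what a row does not reach is not made up. A row lasts 1/8 s, in which the tool goes at most 62.5 mm and 10.7 degrees, less where a joint would pass 70% of its speed; a pose out of reach is approached as far as the arm can. A call with a number of a shift or a turn outside -1 to 1 is refused whole. A call with a gripper value outside its range is refused whole. The fingers move at their own pace and stop on an object; "force" is the grip in N (left out, the last holds). Time passes only in rows, so rows that do not move let the fingers close. It gives the time, the measured TCP pose, the force and the opening at its end, in the units of the state.
- robot.sense(): the state, without advancing time (a new reading comes with each control period).
- robot.grab_frame(name): name is "side" or "top"; returns the picture (384x512x3 uint8, red, green, blue); there is no depth.
- robot.camera_model(name): a dict with "fx", "fy", "cx", "cy" (pixels), "pose" (4x4, takes a point from camera to world coordinates). Camera axes: x right, y down, z forward; pixel columns grow to the right and rows downward; lengths in m; the calibration is good to about 2 mm. A picture is of the moment at which its call begins. camera_model takes no time and is no camera call.
- robot.sign_off(): hands the job in, once; it reports no verdict.
The state is a dict: "clock": time; "joint_positions": joint angles; "joint_velocities": joint speeds; "effort": joint torques, N m; "tcp_pos": TCP position; "tool_rot": TCP orientation; "force": force on the tool from outside, world axes, zero at the start; "wrist_torque": the same for the moment, N m; "opening": opening from 0.0 (shut) to 1.0 (fully open).
Only numpy, scipy, OpenCV 4.12 (cv2) and the standard library are available. Lean on these libraries where they do the work, as an engineer would, in place of code of your own. Each camera call takes 0.05 s, during which the arm holds its last target. There are 200 camera calls.

### The job

Get the paste mixer ready to spin: its jar is already locked in, and the yellow index on the spring scale was left at the jar's weight. Stand the counterweight pot on the scale pan and add brass weights to it until the red pointer comes to rest, with nothing touching, level with the yellow index (do not shift the index), then carry the loaded pot to the mixer's free station, push it over the brass T-stud until the sprung pad is fully down, and lock it with a quarter turn. Leave the loaded pot locked and upright and every spare weight in the blue tray, and keep the flux bottle and the fan where they are.

Things in the scene. Friction and masses are not known exactly. Their poses are not given: they have to be found in the camera images.
- pot: Open aluminium counterweight pot, rectangular, 100 mm long (its x) by 64 mm wide (its y) by 37 mm high, walls 4 mm, about 0.26 kg empty (varies by 15 percent). Origin at the centre of its underside, z up. Grip it across its 64 mm width from above. Loose, starts empty and upright on the bench.
- pot_floor (a point): Centre of the pot's inner floor, 19 mm above its underside: 92 mm (x) by 56 mm (y), the walls rise 18 mm above it. Room for six weights, 3 by 2, 30 mm apart along x and 28 mm along y.
- pot_slot (a point): Centre of the slot in the pot's 4 mm thick bottom plate, at the underside (same point as the pot's origin): 36 mm long along the pot's x, 13 mm wide. It opens into a closed hollow 12 mm high under the inner floor, in which the T-bar can turn. Red marks on the two short end walls show the line of the slot.
- w1: Brass counterweight, 89 g: a cylinder 24 mm in diameter and 20 mm high with a knob 10 mm in diameter and 20 mm tall on top (40 mm in all); origin at the centre of its underside. Loose, starts upright in the blue tray; some of the eight may be absent. All are alike.
- w2: Brass counterweight, 89 g: a cylinder 24 mm in diameter and 20 mm high with a knob 10 mm in diameter and 20 mm tall on top (40 mm in all); origin at the centre of its underside. Loose, starts upright in the blue tray; some of the eight may be absent. All are alike.
- w3: Brass counterweight, 89 g: a cylinder 24 mm in diameter and 20 mm high with a knob 10 mm in diameter and 20 mm tall on top (40 mm in all); origin at the centre of its underside. Loose, starts upright in the blue tray; some of the eight may be absent. All are alike.
- w4: Brass counterweight, 89 g: a cylinder 24 mm in diameter and 20 mm high with a knob 10 mm in diameter and 20 mm tall on top (40 mm in all); origin at the centre of its underside. Loose, starts upright in the blue tray; some of the eight may be absent. All are alike.
- w5: Brass counterweight, 89 g: a cylinder 24 mm in diameter and 20 mm high with a knob 10 mm in diameter and 20 mm tall on top (40 mm in all); origin at the centre of its underside. Loose, starts upright in the blue tray; some of the eight may be absent. All are alike.
- w6: Brass counterweight, 89 g: a cylinder 24 mm in diameter and 20 mm high with a knob 10 mm in diameter and 20 mm tall on top (40 mm in all); origin at the centre of its underside. Loose, starts upright in the blue tray; some of the eight may be absent. All are alike.
- w7: Brass counterweight, 89 g: a cylinder 24 mm in diameter and 20 mm high with a knob 10 mm in diameter and 20 mm tall on top (40 mm in all); origin at the centre of its underside. Loose, starts upright in the blue tray; some of the eight may be absent. All are alike.
- w8: Brass counterweight, 89 g: a cylinder 24 mm in diameter and 20 mm high with a knob 10 mm in diameter and 20 mm tall on top (40 mm in all); origin at the centre of its underside. Loose, starts upright in the blue tray; some of the eight may be absent. All are alike.
- tray: Shallow blue plastic tray for the weights, fixed, 210 mm (x) by 250 mm (y), walls 4 mm thick and 14 mm high; floor 4 mm thick; origin at the centre of its underside.
- scale: Spring scale, fixed: green base 150 x 150 x 46 mm, origin at the centre of its underside, z up. Its square steel pan, 136 mm, is centred over the origin, its flat top 130 mm above the origin when empty. A slotted white column, 168 mm high and 48 mm wide, stands at +x, 88 mm from the axis; pointer and index are on the column's +x face.
- pan (a joint): How far the scale pan has sunk from its empty height, 0 to 0.058 m; the spring is 150 N/m, so each weight sinks it 5.8 mm and the empty pot about 17 mm. It swings for about a second after a change.
- pointer (a point): Middle of the scale's red pointer bar, 3 mm thick, which sinks with the pan, seen on the +x face of the column (100 mm from the scale's axis); 3.5 mm below the pan's top.
- mark (a point): Centre of the yellow index on the scale's column: two yellow blocks 8 mm high, on the left and right of the slot. It marks the height at which the pointer must rest: level with it means within half the index's height (4 mm) up or down. A clamped slider, not to be moved.
- mixer: Paste mixer, fixed: white casing 280 (x) x 300 (y) x 98 mm, origin at the centre of its underside, clear hood standing open on its -y side (160 mm from the origin, top 307 mm above the bench). On top is an aluminium rotor arm along y: at y = -75 mm the paste jar (66 mm in diameter, its top 194 mm above the bench), at y = +75 mm the free station with pad and T-stud.
- seat (a point): Centre of the mixer's free station: on the axis of the T-stud, at the height of the pad's top when up (150 mm above the bench); x along the T-bar. To lock: pot's x along the T-bar, slot over it, pad pressed fully down, the pot turned 90 degrees either way while down; let go, the spring lifts it about 2.5 mm until its bottom plate bears on the T-bar's underside.
- stud (a point): Centre of the top of the brass T-bar, 3.5 mm above the seat point: T-bar 30 mm long (along x), 8 mm wide (y), 7 mm thick, on a round stem 10 mm in diameter.
- pad (a joint): Depression of the mixer's sprung black rubber pad, 76 x 76 mm round the T-stud: 0 up, 0.010 m fully down; the spring pushes with 9 N up and 19 N fully down (the weight of a loaded pot, up to 8 N, does not sink it).
- flux: Flux bottle with a red cap, 42 mm in diameter, 85 mm high; bystander, leave alone. Origin at the centre of its underside.
- fan: Black cooling fan, 80 x 80 x 26 mm, lying flat; bystander, leave alone. Origin at the centre of its underside.
Things that resemble listed ones, but are neither listed nor needed, are in the scene too. What is shaped like the pot but orange or pink is not meant. Leave any orange look-alike of the scale alone.

How it is judged:
On the way, in this order (a step that is already met when the one before it is completed fails the run):
1. the pot stands on the scale pan, untouched, and the pointer rests level with the index (within 4 mm) (horizontal distance between pot and scale below 0.05 m and z of pot in the frame of pointer between -0.002 and 0.01 m and angle between pot's own z axis and vertical below 0.1 rad and z of pointer in the frame of mark between -0.004 and 0.004 m and linear speed of pot below 0.01 m/s and contact force between each of the arm, the fingers and anything else below 0.1 N), for 0.5 s.
2. the held pot, its slot over the T-stud, presses the mixer's pad fully down (value of joint pad above 0.0088 m and contact force between the fingers and pot above 1 N and horizontal distance between pot and seat below 0.007 m and z of pot in the frame of seat below -0.007 m and angle between pot's own z axis and vertical below 0.1 rad), for 0.2 s.
At the end, for the whole second after the job is handed in: The pot is on the mixer's stud (within 7 mm of its axis), held down by the T-bar at least 4.5 mm below the pad's free height, turned 90 degrees (within 20) from the T-bar, upright within 4 degrees and at rest; every weight is either in the pot or in the tray (horizontal distance between pot and seat below 0.007 m and z of pot in the frame of seat below -0.0045 m and angle between the x axis of pot and the x axis of seat, either way round above 1.22 rad and angle between pot's own z axis and vertical below 0.07 rad and linear speed of pot below 0.02 m/s and ((x of w1 in the frame of pot between -0.046 and 0.046 m and y of w1 in the frame of pot between -0.028 and 0.028 m and z of w1 in the frame of pot between 0.012 and 0.05 m) or (x of w1 in the frame of tray between -0.103 and 0.103 m and y of w1 in the frame of tray between -0.123 and 0.123 m and z of w1 in the frame of tray below 0.03 m)) and ((x of w2 in the frame of pot between -0.046 and 0.046 m and y of w2 in the frame of pot between -0.028 and 0.028 m and z of w2 in the frame of pot between 0.012 and 0.05 m) or (x of w2 in the frame of tray between -0.103 and 0.103 m and y of w2 in the frame of tray between -0.123 and 0.123 m and z of w2 in the frame of tray below 0.03 m)) and ((x of w3 in the frame of pot between -0.046 and 0.046 m and y of w3 in the frame of pot between -0.028 and 0.028 m and z of w3 in the frame of pot between 0.012 and 0.05 m) or (x of w3 in the frame of tray between -0.103 and 0.103 m and y of w3 in the frame of tray between -0.123 and 0.123 m and z of w3 in the frame of tray below 0.03 m)) and ((x of w4 in the frame of pot between -0.046 and 0.046 m and y of w4 in the frame of pot between -0.028 and 0.028 m and z of w4 in the frame of pot between 0.012 and 0.05 m) or (x of w4 in the frame of tray between -0.103 and 0.103 m and y of w4 in the frame of tray between -0.123 and 0.123 m and z of w4 in the frame of tray below 0.03 m)) and ((x of w5 in the frame of pot between -0.046 and 0.046 m and y of w5 in the frame of pot between -0.028 and 0.028 m and z of w5 in the frame of pot between 0.012 and 0.05 m) or (x of w5 in the frame of tray between -0.103 and 0.103 m and y of w5 in the frame of tray between -0.123 and 0.123 m and z of w5 in the frame of tray below 0.03 m)) and ((x of w6 in the frame of pot between -0.046 and 0.046 m and y of w6 in the frame of pot between -0.028 and 0.028 m and z of w6 in the frame of pot between 0.012 and 0.05 m) or (x of w6 in the frame of tray between -0.103 and 0.103 m and y of w6 in the frame of tray between -0.123 and 0.123 m and z of w6 in the frame of tray below 0.03 m)) and ((x of w7 in the frame of pot between -0.046 and 0.046 m and y of w7 in the frame of pot between -0.028 and 0.028 m and z of w7 in the frame of pot between 0.012 and 0.05 m) or (x of w7 in the frame of tray between -0.103 and 0.103 m and y of w7 in the frame of tray between -0.123 and 0.123 m and z of w7 in the frame of tray below 0.03 m)) and ((x of w8 in the frame of pot between -0.046 and 0.046 m and y of w8 in the frame of pot between -0.028 and 0.028 m and z of w8 in the frame of pot between 0.012 and 0.05 m) or (x of w8 in the frame of tray between -0.103 and 0.103 m and y of w8 in the frame of tray between -0.123 and 0.123 m and z of w8 in the frame of tray below 0.03 m)) and ((x of w1 in the frame of pot between -0.046 and 0.046 m and y of w1 in the frame of pot between -0.028 and 0.028 m and z of w1 in the frame of pot between 0.012 and 0.05 m) or (x of w2 in the frame of pot between -0.046 and 0.046 m and y of w2 in the frame of pot between -0.028 and 0.028 m and z of w2 in the frame of pot between 0.012 and 0.05 m) or (x of w3 in the frame of pot between -0.046 and 0.046 m and y of w3 in the frame of pot between -0.028 and 0.028 m and z of w3 in the frame of pot between 0.012 and 0.05 m) or (x of w4 in the frame of pot between -0.046 and 0.046 m and y of w4 in the frame of pot between -0.028 and 0.028 m and z of w4 in the frame of pot between 0.012 and 0.05 m) or (x of w5 in the frame of pot between -0.046 and 0.046 m and y of w5 in the frame of pot between -0.028 and 0.028 m and z of w5 in the frame of pot between 0.012 and 0.05 m) or (x of w6 in the frame of pot between -0.046 and 0.046 m and y of w6 in the frame of pot between -0.028 and 0.028 m and z of w6 in the frame of pot between 0.012 and 0.05 m) or (x of w7 in the frame of pot between -0.046 and 0.046 m and y of w7 in the frame of pot between -0.028 and 0.028 m and z of w7 in the frame of pot between 0.012 and 0.05 m) or (x of w8 in the frame of pot between -0.046 and 0.046 m and y of w8 in the frame of pot between -0.028 and 0.028 m and z of w8 in the frame of pot between 0.012 and 0.05 m))); the robot touches nothing.
It fails at once if the yellow index was shifted by more than 4 mm (distance of mark from where it was at the start of the episode above 0.004 m).
It fails at once if the flux bottle or fan was moved by more than 3 cm or knocked over (distance of any of flux, fan from where it was at the start of the episode above 0.03 m or angle between flux's own z axis and vertical above 0.5 rad).
Of w1, w2, w3, w4, w5, w6, w7, w8 only 6 to 8 are there at a start; the rules pass over those that are not, and their reading is None.
At some moment in a run one of w1, w2, w3, w4, w5, w6, w7, w8 may be knocked a few centimetres aside while the robot is not near it.
It also fails if it takes over 210 s, if anything falls off the work surface, if the arm or the gripper's body presses on something with over 40 N, if the wrist force passes 120 N, or if a joint passes its speed limit or range.

## Working session

There is one attempt and no reset: what is moved stays moved. The work goes in short steps, Python scripts to look and compute and a tool call to move; the robot and the scene stay as the last step left them, time stands still between calls to the robot, and variables do not carry over. Pictures are saved under pics/ and viewed, about 12 in all and at most 16, crops included, and the job is handed in when it is done.

Besides the shell and the picture viewer there is one more tool, called as name(argument=value, ...) on one line, values as JSON. servo_tool: Moves the arm, as the interface text tells. Its arguments: {"type":"object","properties":{"slide":{"type":"array","items":{"type":"array","items":{"type":"number","minimum":-1,"maximum":1}}},"twist":{"type":"array","items":{"type":"array","items":{"type":"number","minimum":-1,"maximum":1}}},"fingers":{"type":"array","items":{"type":"number"}},"force":{"type":"number"}},"required":["slide","twist","fingers"]}

```bash
mkdir -p pics; cat > h.py <<'E'
import numpy as np, cv2
from station import robot
from scipy.spatial.transform import Rotation as R
def grab(n,save=None):
    im=robot.grab_frame(n)
    if save: cv2.imwrite(f'pics/{save}.png',im[:,:,::-1])
    return im
def plane(n,u,v,z):
    c=robot.camera_model(n);P=np.array(c['pose'])
    d=P[:3,:3]@np.array([(u-c['cx'])/c['fx'],(v-c['cy'])/c['fy'],1]);o=P[:3,3]
    return o+d*(z-o[2])/d[2]
def proj(n,p):
    c=robot.camera_model(n);P=np.array(c['pose'])
    q=P[:3,:3].T@(np.array(p)-P[:3,3]);return np.array([c['fx']*q[0]/q[2]+c['cx'],c['fy']*q[1]/q[2]+c['cy']])
E
python3 - <<'E'
from h import *
a=grab('top','top0');b=grab('side','side0')
for n in('top','side'):
    c=robot.camera_model(n);print(n,c['fx'],c['cx'],c['cy'],np.round(c['pose'],3).tolist())
s=robot.sense();print(s['clock'],s['tcp_pos'],R.from_quat(s['tool_rot']).as_matrix().round(3).tolist(),s['opening'])
E
```

```text
top 425.03243466719044 254.31986016379 196.75550928467857 [[-0.009, -0.995, 0.098, 0.396], [-1.0, 0.008, -0.004, 0.049], [0.003, -0.098, -0.995, 1.384], [0.0, 0.0, 0.0, 1.0]]
side 479.53132674412785 252.722036546273 186.40721665992535 [[-0.963, -0.147, 0.226, 0.172], [-0.269, 0.555, -0.787, 1.345], [-0.01, -0.818, -0.575, 1.063], [0.0, 0.0, 0.0, 1.0]]
0.1 [ 0.2280592  -0.6080702   0.21112838] [[-0.001, 0.936, 0.351], [0.002, 0.351, -0.936], [-1.0, 0.0, -0.002]] 0.9968637553834356
```

View pics/top0.png

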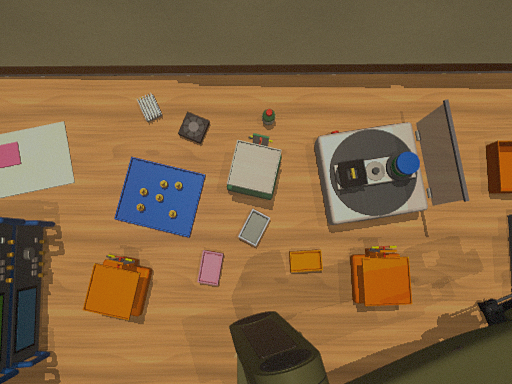

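View pics/side0.png

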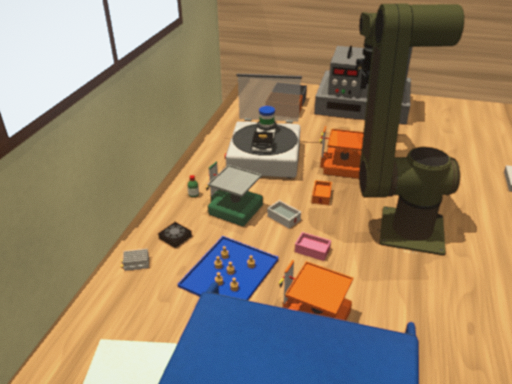

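```bash
python3 - <<'E'
from h import *
a=cv2.imread('pics/top0.png');b=cv2.imread('pics/side0.png')
p1=cv2.resize(a[125:255,205:305],(400,520),interpolation=cv2.INTER_CUBIC)
p2=cv2.resize(a[120:227,330:430],(400,428),interpolation=cv2.INTER_CUBIC)
p2=cv2.copyMakeBorder(p2,0,92,0,0,cv2.BORDER_CONSTANT)
cv2.imwrite('pics/c1.png',np.hstack([p1,p2]))
cv2.imwrite('pics/c2.png',cv2.resize(b[150:250,170:300],(780,600),interpolation=cv2.INTER_CUBIC))
E
```

```text
(no output)
```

View pics/c1.png

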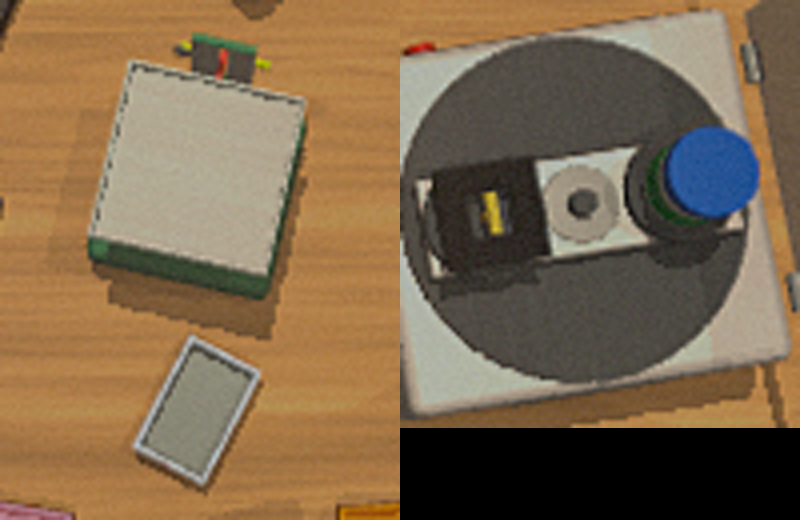

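View pics/c2.png

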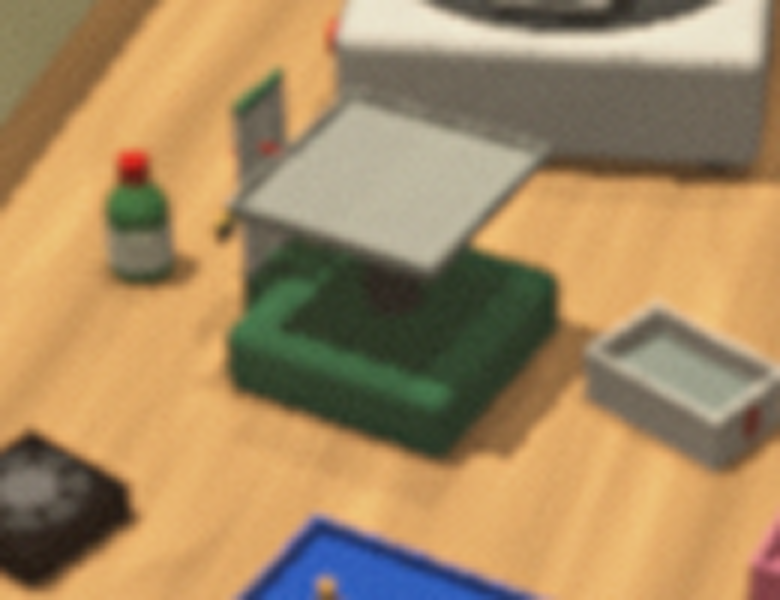

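```bash
cat > m.py <<'E'
from h import *
def rect(mask,n,z):
    cs,_=cv2.findContours(mask.astype(np.uint8),cv2.RETR_EXTERNAL,cv2.CHAIN_APPROX_NONE)
    c=max(cs,key=cv2.contourArea)[:,0].astype(float)
    w=np.array([plane(n,u,v,z)[:2] for u,v in c])
    (x,y),(a,b),t=cv2.minAreaRect((w*1000).astype(np.float32))
    return x/1000,y/1000,a,b,t,cv2.contourArea(c.astype(np.float32))
def blobs(mask,mn):
    k,l,s,c=cv2.connectedComponentsWithStats(mask.astype(np.uint8))
    return [(c[i].round(2).tolist(),int(s[i,4]),s[i,:4].tolist()) for i in range(1,k) if s[i,4]>=mn]
E
python3 - <<'E'
from m import *
a=cv2.imread('pics/top0.png');hsv=cv2.cvtColor(a,cv2.COLOR_BGR2HSV);H,S,V=[hsv[...,i].astype(int) for i in range(3)]
def win(m,x0,x1,y0,y1):
    o=np.zeros_like(m);o[y0:y1,x0:x1]=m[y0:y1,x0:x1];return o
g=(S<75)&(V>110)
print('pan',rect(win(g,222,292,138,200),'top',.130))
print('pot',rect(win(g,235,275,206,250),'top',.037))
blue=(H>105)&(H<128)&(S>120)
print('tray',rect(cv2.morphologyEx(win(blue,105,215,145,245).astype(np.uint8),cv2.MORPH_CLOSE,np.ones((15,15))),'top',.014))
yel=(H>20)&(H<35)&(S>140)&(V>110)
print('T',[ (c,n,plane('top',*c,.1535).round(4).tolist()) for c,n,_ in blobs(win(yel,340,370,155,190),5)])
print('Trect',rect(win(yel,340,370,155,190),'top',.1535))
print('pad',rect(win(V<60,330,368,155,192),'top',.150))
br=(H>10)&(H<35)&(S>90)
print('W');[print(c,n,b,plane('top',*c,.035).round(4).tolist()) for c,n,b in blobs(win(br,125,195,170,230),5)]
print('casing',rect(win((S<60)&(V>120),310,432,115,230),'top',.098))
print('idx',blobs(win((H>20)&(H<40)&(S>150),245,275,132,146),1))
b=cv2.imread('pics/side0.png');h2=cv2.cvtColor(b,cv2.COLOR_BGR2HSV)
for r in h2[180:196,200:216]: print(' '.join('%3d/%3d/%3d'%tuple(p) for p in r))
E
```

```text
pan (0.6111624755859375, 0.0435126953125, 136.92825317382812, 138.1348419189453, 76.19824981689453, 1995.0)
pot (0.4317515563964844, 0.04549017333984375, 65.0949935913086, 101.53302764892578, 62.902774810791016, 614.0)
tray (0.5354346313476562, 0.3493921203613281, 248.54437255859375, 207.47113037109375, 75.83889770507812, 4760.5)
T [([352.77, 172.58], 31, [0.5861, -0.2453, 0.1535])]
Trect (0.5851338500976563, -0.24489480590820312, 30.012258529663086, 9.669672966003418, 7.578677654266357, 18.5)
pad (0.5796527099609375, -0.242758544921875, 88.10762786865234, 94.83845520019531, 89.53717041015625, 723.5)
W
[125.33, 172.0] 9 [125, 170, 2, 6] [0.6123, 0.4556, 0.035]
[192.33, 170.17] 6 [190, 170, 5, 2] [0.6164, 0.2411, 0.035]
[163.3, 183.74] 47 [160, 180, 8, 8] [0.5733, 0.3336, 0.035]
[178.24, 185.0] 41 [175, 182, 7, 7] [0.5689, 0.2858, 0.035]
[143.12, 191.24] 41 [140, 188, 7, 7] [0.5497, 0.3976, 0.035]
[159.0, 197.33] 42 [156, 194, 7, 8] [0.5298, 0.3468, 0.035]
[140.05, 206.93] 44 [137, 204, 7, 7] [0.4996, 0.4065, 0.035]
[172.05, 213.4] 43 [169, 210, 7, 8] [0.4782, 0.3047, 0.035]
[193.38, 
[... 2686 characters left out ...]
/225  17/138/227  17/136/231  17/138/232  16/134/222  16/115/178  15/ 76/127  19/ 55/102  22/ 47/ 98  38/ 54/ 94  48/ 70/ 91
 16/141/145  16/147/158  15/142/179  16/142/206  16/136/223  16/136/227  17/135/229  17/138/229  17/135/232  16/133/221  16/122/177  15/ 78/127  16/ 53/106  25/ 50/ 91  39/ 56/ 78  47/ 80/ 73
 16/144/136  15/146/140  16/142/165  16/142/201  16/136/222  17/138/227  17/136/228  17/139/227  17/137/231  16/134/217  16/122/170  16/ 87/126  21/ 51/ 95  34/ 51/ 75  41/ 68/ 64  46/ 73/ 59
 16/144/135  16/147/149  16/144/175  16/141/208  17/141/223  17/136/229  17/134/229  17/135/229  17/138/225  17/137/208  17/123/158  21/ 79/103  32/ 53/ 77  45/ 75/ 68  47/ 76/ 64  50/ 88/ 58
```

```bash
python3 - <<'E'
from h import *
im=np.mean([grab('side').astype(float) for _ in range(8)],0).astype(np.uint8)
im2=np.mean([grab('top').astype(float) for _ in range(4)],0).astype(np.uint8)
A=cv2.resize(im[158:206,196:228,::-1],(400,600),interpolation=cv2.INTER_CUBIC)
B=cv2.resize(im2[129:147,244:276,::-1],(400,225),interpolation=cv2.INTER_CUBIC)
B=cv2.copyMakeBorder(B,0,375,0,0,cv2.BORDER_CONSTANT)
cv2.imwrite('pics/c3.png',np.hstack([A,B]))
c=np.array([.6112,.0435]);t=np.radians(-13.8);Rm=np.array([[np.cos(t),-np.sin(t)],[np.sin(t),np.cos(t)]])
def P(n,x,y,z):
    w=c+Rm@[x,y]; return proj(n,[*w,z])
f=lambda n,q:((q-[196,158] if n=='side' else q-[244,129])*12.5+6.25).round(0)
for n in('side','top'):
  for nm,p in dict(panNW=(.068,.068,.13),panSW=(-.068,.068,.13),ctopL=(.088,.024,.168),ctopR=(.088,-.024,.168),ptr=(.1,0,.1265)).items(): print(n,nm,f(n,P(n,*p)),P(n,*p).round(1))
  for z in (.06,.07,.08,.09,.1,.11): print(z,f(n,P(n,.1,.03,z)),f(n,P(n,.1,-.03,z)))
E
```

```text
side panNW [144. 329.] [207.1 183.8]
side panSW [573. 470.] [241.3 195.1]
side ctopL [164. 116.] [208.6 166.8]
side ctopR [259.  36.] [216.2 160.3]
side ptr [185. 188.] [210.3 172.6]
0.06 [141. 433.] [255. 328.]
0.07 [139. 404.] [254. 300.]
0.08 [137. 376.] [252. 272.]
0.09 [134. 347.] [250. 243.]
0.1 [132. 318.] [248. 215.]
0.11 [130. 289.] [246. 186.]
top panNW [-78. 135.] [237.2 139.3]
top panSW [-212.  682.] [226.5 183. ]
top ctopL [119.  58.] [253.  133.2]
top ctopR [319. 105.] [269.  136.9]
top ptr [227.  76.] [261.7 134.6]
0.06 [107. 113.] [337. 167.]
0.07 [107. 104.] [338. 158.]
0.08 [106.  94.] [340. 149.]
0.09 [106.  85.] [342. 139.]
0.1 [106.  75.] [343. 130.]
0.11 [106.  65.] [345. 120.]
```

View pics/c3.png

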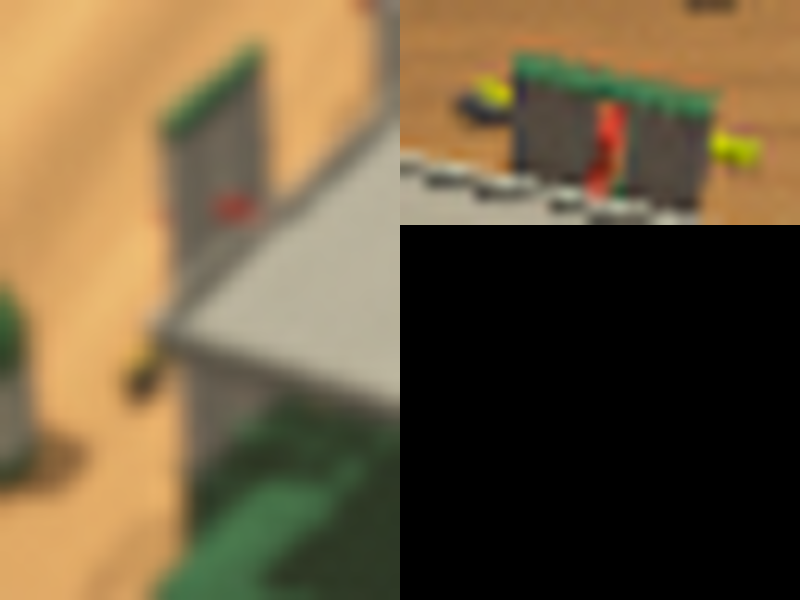

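```bash
cat > plan.py <<'E'
from h import *
import json
def plan(wps):
    """wps: (x,y,z,jaw_yaw_deg,finger,[hold rows]); prints servo_tool rows"""
    s=robot.sense();p=np.array(s['tcp_pos']);M=R.from_quat(s['tool_rot']).as_matrix()
    print('clock',round(s['clock'],2),'tcp',p.round(4).tolist(),'yaw',round(np.degrees(np.arctan2(M[1,2],M[0,2])),1),'open',round(s['opening']*95.1,1),'F',np.round(s['force'],2).tolist())
    S=[];T=[];F=[]
    for w in wps:
        t=np.array(w[:3]);y=np.arctan2(M[1,2],M[0,2]);dy=(np.radians(w[3])-y+np.pi)%(2*np.pi)-np.pi if w[3] is not None else 0.
        if abs(dy)<.006: dy=0.
        d=t-p;n=max(int(np.ceil(np.linalg.norm(d)/.04)),int(np.ceil(abs(dy)/np.pi/.055)),1)
        while 1:
            m,q=M.copy(),p.copy();rs,rt=[],[];ok=True
            for k in range(n):
                loc=m.T@((t-q)/(n-k))/.03
                if np.abs(loc).max()>1: ok=False;break
                loc=loc.round(2);tw=round(-dy/n/np.pi,4)
                rs.append((loc+0).tolist());rt.append([tw+0,0,0]);q=q+m@loc*.03
                m=m@R.from_rotvec([tw*np.pi,0,0]).as_matrix()
            if ok: break
            n+=1
        if np.linalg.norm(d)>4e-4 or dy: S+=rs;T+=rt;F+=[w[4]]*n;p,M=q,m
        h=w[5] if len(w)>5 else 0
        S+=[[0,0,0]]*h;T+=[[0,0,0]]*h;F+=[w[4]]*h
    for i in range(0,len(S),10):
        j=slice(i,i+10);print('S',json.dumps(S[j]).replace(' ',''),'\nT',json.dumps(T[j]).replace(' ',''),'\nF',json.dumps(F[j]).replace(' ',''))
E
python3 - <<'E'
from plan import *
plan([(.23,-.606,.26,None,95),(.4318,.0455,.26,62.9,95),(.4318,.0455,.06,62.9,95),(.4318,.0455,.027,62.9,95)])
E
```

```text
clock 0.7 tcp [0.2282, -0.6086, 0.2123] yaw -69.4 open 95.1 F [-0.09, 1.42, 0.43]
S [[-0.8,0.04,-0.03],[-0.79,0.05,-0.03],[0.0,0.61,-0.78],[0.0,0.68,-0.72],[0.0,0.75,-0.64],[0.0,0.81,-0.57],[0.0,0.86,-0.48],[0.0,0.91,-0.39],[0.0,0.94,-0.3],[0.0,0.97,-0.2]] 
T [[0.0,0,0],[0.0,0,0],[-0.032,0,0],[-0.032,0,0],[-0.032,0,0],[-0.032,0,0],[-0.032,0,0],[-0.032,0,0],[-0.032,0,0],[-0.032,0,0]] 
F [95,95,95,95,95,95,95,95,95,95]
S [[0.0,0.98,-0.11],[0.0,0.99,-0.01],[0.0,0.98,0.09],[0.0,0.97,0.19],[0.0,0.95,0.29],[0.0,0.91,0.38],[0.0,0.87,0.47],[0.0,0.82,0.55],[0.0,0.76,0.63],[0.0,0.69,0.71]] 
T [[-0.032,0,0],[-0.032,0,0],[-0.032,0,0],[-0.032,0,0],[-0.032,0,0],[-0.032,0,0],[-0.032,0,0],[-0.032,0,0],[-0.032,0,0],[-0.032,0,0]] 
F [95,95,95,95,95,95,95,95,95,95]
S [[0.0,0.62,0.77],[0.0,0.53,0.83],[0.0,0.45,0.88],[0.0,0.36,0.92],[0.0,0.26,0.96],[0.95,0.0,0.0],[0.95,0.0,0.0],[0.95,0.0,0.0],[0.95,0.0,0.0],[0.96,0.0,0.0]] 
T [[-0.032,0,0],[-0.032,0,0],[-0.032,0,0],[-0.032,0,0],[-0.032,0,0],[0.0,0,0],[0.0,0,0],[0.0,0,0],[0.0,0,0],[0.0,0,0]] 
F [95,95,95,95,95,95,95,95,95,95]
S [[0.95,0.0,0.0],[0.96,0.0,0.0],[0.55,0.0,0.0],[0.55,0.0,0.0]] 
T [[0.0,0,0],[0.0,0,0],[0.0,0,0],[0.0,0,0]] 
F [95,95,95,95]
```

servo_tool(slide=[[-0.8,0.04,-0.03],[-0.79,0.05,-0.03],[0.0,0.61,-0.78],[0.0,0.68,-0.72],[0.0,0.75,-0.64],[0.0,0.81,-0.57],[0.0,0.86,-0.48],[0.0,0.91,-0.39],[0.0,0.94,-0.3],[0.0,0.97,-0.2]], twist=[[0.0,0,0],[0.0,0,0],[-0.032,0,0],[-0.032,0,0],[-0.032,0,0],[-0.032,0,0],[-0.032,0,0],[-0.032,0,0],[-0.032,0,0],[-0.032,0,0]], fingers=[95,95,95,95,95,95,95,95,95,95])

```text
clock: 1.95
tcp_pos: [0.3008, -0.3785, 0.2601]
tool_rot: [0.142, 0.693, -0.142, 0.693]
force: [0.2, 0.5, 0.6]
opening: 1.001
```

servo_tool(slide=[[0.0,0.98,-0.11],[0.0,0.99,-0.01],[0.0,0.98,0.09],[0.0,0.97,0.19],[0.0,0.95,0.29],[0.0,0.91,0.38],[0.0,0.87,0.47],[0.0,0.82,0.55],[0.0,0.76,0.63],[0.0,0.69,0.71]], twist=[[-0.032,0,0],[-0.032,0,0],[-0.032,0,0],[-0.032,0,0],[-0.032,0,0],[-0.032,0,0],[-0.032,0,0],[-0.032,0,0],[-0.032,0,0],[-0.032,0,0]], fingers=[95,95,95,95,95,95,95,95,95,95])

```text
clock: 3.2
tcp_pos: [0.388, -0.0952, 0.2602]
tool_rot: [-0.209, 0.675, 0.209, 0.676]
force: [0.2, -0.6, 0.1]
opening: 1.004
```

servo_tool(slide=[[0.0,0.62,0.77],[0.0,0.53,0.83],[0.0,0.45,0.88],[0.0,0.36,0.92],[0.0,0.26,0.96],[0.95,0.0,0.0],[0.95,0.0,0.0],[0.95,0.0,0.0],[0.95,0.0,0.0],[0,0,0]], twist=[[-0.032,0,0],[-0.032,0,0],[-0.032,0,0],[-0.032,0,0],[-0.032,0,0],[0.0,0,0],[0.0,0,0],[0.0,0,0],[0.0,0,0],[0.0,0,0]], fingers=[95,95,95,95,95,95,95,95,95,95])

```text
clock: 4.45
tcp_pos: [0.43, 0.0456, 0.1437]
tool_rot: [-0.369, 0.604, 0.371, 0.601]
force: [-1.2, 0.2, -0.1]
opening: 1.0
```

```bash
python3 - <<'E'
from plan import *
plan([(.4318,.0455,.027,62.9,95),(.4318,.0455,.027,62.9,50,5),(.4318,.0455,.087,None,50,5)])
E
```

```text
clock 4.45 tcp [0.43, 0.0456, 0.1437] yaw 63.0 open 95.1 F [-1.24, 0.2, -0.06]
S [[0.97,-0.02,0.01],[0.97,-0.02,0.01],[0.97,-0.02,0.01],[0.98,-0.01,0.0],[0,0,0],[0,0,0],[0,0,0],[0,0,0],[0,0,0],[-0.67,0.0,0.0]] 
T [[0.0,0,0],[0.0,0,0],[0.0,0,0],[0.0,0,0],[0,0,0],[0,0,0],[0,0,0],[0,0,0],[0,0,0],[0.0,0,0]] 
F [95,95,95,95,50,50,50,50,50,50]
S [[-0.67,0.0,0.0],[-0.66,0.01,0.0],[0,0,0],[0,0,0],[0,0,0],[0,0,0],[0,0,0]] 
T [[0.0,0,0],[0.0,0,0],[0,0,0],[0,0,0],[0,0,0],[0,0,0],[0,0,0]] 
F [50,50,50,50,50,50,50]
```

servo_tool(slide=[[0.97,0,0],[0.97,0,0],[0.97,0,0],[0.98,0,0],[0,0,0],[0,0,0],[0,0,0],[0,0,0],[0,0,0],[0,0,0]], twist=[[0,0,0],[0,0,0],[0,0,0],[0,0,0],[0,0,0],[0,0,0],[0,0,0],[0,0,0],[0,0,0],[0,0,0]], fingers=[95,95,95,95,95,50,50,50,50,50], force=25)

```text
clock: 5.7
tcp_pos: [0.4326, 0.0458, 0.0302]
tool_rot: [-0.37, 0.602, 0.369, 0.603]
force: [-0.2, 1.4, 3.8]
opening: 0.668
```

servo_tool(slide=[[-0.67,0,0],[-0.67,0,0],[-0.67,0,0],[-1,0,0],[-1,0,0],[-1,0,0],[-0.9,0,0],[0,0,0],[0,0,0],[0,0,0]], twist=[[0,0,0],[0,0,0],[0,0,0],[0,0,0],[0,0,0],[0,0,0],[0,0,0],[0,0,0],[0,0,0],[0,0,0]], fingers=[50,50,50,50,50,50,50,50,50,50])

```text
clock: 6.95
tcp_pos: [0.4307, 0.0455, 0.2044]
tool_rot: [-0.369, 0.604, 0.37, 0.602]
force: [-0.1, 0.0, -2.6]
opening: 0.669
```

```bash
python3 - <<'E'
from plan import *
f=[]
for i in range(8): grab('top');f.append(robot.sense()['force'])
print(np.mean(f,0),np.std(f,0))
plan([(.609,.044,.205,76.2,50,4),(.609,.044,.150,None,50,3)])
E
```

```text
[-0.21202124  0.05901985 -2.49043688] [0.60599171 0.3252096  0.62589893]
clock 7.35 tcp [0.4318, 0.0456, 0.2064] yaw 63.0 open 63.5 F [0.1, 0.42, -2.89]
S [[0.01,-0.88,0.44],[0.01,-0.9,0.4],[0.01,-0.91,0.37],[0.01,-0.93,0.34],[0.0,-0.94,0.3],[0.01,-0.94,0.26],[0,0,0],[0,0,0],[0,0,0],[0,0,0]] 
T [[-0.0122,0,0],[-0.0122,0,0],[-0.0122,0,0],[-0.0122,0,0],[-0.0122,0,0],[-0.0122,0,0],[0,0,0],[0,0,0],[0,0,0],[0,0,0]] 
F [50,50,50,50,50,50,50,50,50,50]
S [[0.92,0.0,0.0],[0.91,0.0,0.0],[0,0,0],[0,0,0],[0,0,0]] 
T [[0.0,0,0],[0.0,0,0],[0,0,0],[0,0,0],[0,0,0]] 
F [50,50,50,50,50]
```

servo_tool(slide=[[0.01,-0.88,0.44],[0.01,-0.9,0.4],[0.01,-0.91,0.37],[0.01,-0.93,0.34],[0.0,-0.94,0.3],[0.01,-0.94,0.26],[0,0,0],[0,0,0],[0.8,0,0],[0.5,0,0]], twist=[[-0.0122,0,0],[-0.0122,0,0],[-0.0122,0,0],[-0.0122,0,0],[-0.0122,0,0],[-0.0122,0,0],[0,0,0],[0,0,0],[0,0,0],[0,0,0]], fingers=[50,50,50,50,50,50,50,50,50,50])

```text
clock: 8.6
tcp_pos: [0.6077, 0.0441, 0.165]
tool_rot: [-0.436, 0.557, 0.437, 0.556]
force: [-0.6, 0.8, -3.2]
opening: 0.665
```

servo_tool(slide=[[0.4,0,0],[0.3,0,0],[0,0,0],[0,0,0],[0,0,0],[0,0,0],[0,0,0]], twist=[[0,0,0],[0,0,0],[0,0,0],[0,0,0],[0,0,0],[0,0,0],[0,0,0]], fingers=[50,50,50,50,66,80,90])

```text
clock: 9.48
tcp_pos: [0.6092, 0.044, 0.1455]
tool_rot: [-0.437, 0.556, 0.436, 0.557]
force: [-0.5, -0.0, 0.2]
opening: 0.847
```

servo_tool(slide=[[-0.6,0,0],[-0.9,0,0],[-1,0,0],[-1,0,0]], twist=[[0,0,0],[0,0,0],[0,0,0],[0,0,0]], fingers=[95,95,95,90])

```text
clock: 9.98
tcp_pos: [0.6092, 0.0441, 0.2527]
tool_rot: [-0.437, 0.556, 0.436, 0.557]
force: [0.4, -0.0, -0.3]
opening: 0.961
```

```bash
cat > pk.py <<'E'
from m import *
def win(m,x0,x1,y0,y1):
    o=np.zeros_like(m);o[y0:y1,x0:x1]=m[y0:y1,x0:x1];return o
def weights():
    a=grab('top')[:,:,::-1];hsv=cv2.cvtColor(a,cv2.COLOR_BGR2HSV);H,S,V=[hsv[...,i].astype(int) for i in range(3)]
    br=(H>10)&(H<35)&(S>90)
    return [(c,n,plane('top',*c,.038).round(4).tolist()) for c,n,b in blobs(win(br,115,207,155,237),25) if n<70]
E
python3 - <<'E'
from plan import *
from pk import *
for w in weights(): print(w)
plan([(.4782,.3047,.20,None,40)])
E
```

```text
([163.3, 183.74], 47, [0.5729, 0.333, 0.038])
([178.24, 185.0], 41, [0.5685, 0.2853, 0.038])
([143.05, 191.18], 40, [0.5496, 0.3971, 0.038])
([159.0, 197.33], 42, [0.5295, 0.3461, 0.038])
([140.13, 206.96], 45, [0.4993, 0.4055, 0.038])
([172.05, 213.4], 43, [0.478, 0.3041, 0.038])
clock 10.03 tcp [0.6113, 0.044, 0.2581] yaw 76.2 open 91.0 F [0.24, 0.14, 3.24]
S [[0.24,0.8,0.92],[0.24,0.8,0.92],[0.24,0.8,0.92],[0.23,0.8,0.92],[0.24,0.8,0.92],[0.23,0.8,0.93],[0.24,0.8,0.92],[0.23,0.8,0.93]] 
T [[0.0,0,0],[0.0,0,0],[0.0,0,0],[0.0,0,0],[0.0,0,0],[0.0,0,0],[0.0,0,0],[0.0,0,0]] 
F [40,40,40,40,40,40,40,40]
```

```bash
python3 - <<'E'
from plan import *
from pk import *
for w in weights(): print(plane('top',*w[0],.028).round(4))
c=np.array([.609,.044]);t=np.radians(-13.8)
for x in(-.03,.03):
  for y in(-.014,.014): print(x,y,(c+[np.cos(t)*x-np.sin(t)*y,np.sin(t)*x+np.cos(t)*y]).round(4))
plan([(.479,.305,.20,None,40),(.479,.305,.10,None,40)])
E
```

```text
[0.5742 0.3351 0.028 ]
[0.5698 0.2871 0.028 ]
[0.5505 0.3994 0.028 ]
[0.5305 0.3483 0.028 ]
[0.5001 0.4081 0.028 ]
[0.4786 0.306  0.028 ]
-0.03 -0.014 [0.5765 0.0376]
-0.03 0.014 [0.5832 0.0648]
0.03 -0.014 [0.6348 0.0232]
0.03 0.014 [0.6415 0.0504]
clock 10.07 tcp [0.6114, 0.044, 0.2563] yaw 76.2 open 90.3 F [0.38, -0.31, 0.7]
S [[0.23,0.8,0.92],[0.23,0.8,0.92],[0.23,0.8,0.93],[0.23,0.8,0.92],[0.23,0.79,0.93],[0.23,0.8,0.92],[0.23,0.79,0.93],[0.22,0.8,0.92],[0.83,0.01,0.0],[0.84,0.01,0.0]] 
T [[0.0,0,0],[0.0,0,0],[0.0,0,0],[0.0,0,0],[0.0,0,0],[0.0,0,0],[0.0,0,0],[0.0,0,0],[0.0,0,0],[0.0,0,0]] 
F [40,40,40,40,40,40,40,40,40,40]
S [[0.83,0.0,0.0],[0.84,0.01,0.0]] 
T [[0.0,0,0],[0.0,0,0]] 
F [40,40]
```

servo_tool(slide=[[0.24,0.8,0.92],[0.24,0.8,0.92],[0.24,0.8,0.92],[0.23,0.8,0.92],[0.24,0.8,0.92],[0.23,0.8,0.93],[0.24,0.78,0.92],[0.23,0.78,0.93]], twist=[[0,0,0],[0,0,0],[0,0,0],[0,0,0],[0,0,0],[0,0,0],[0,0,0],[0,0,0]], fingers=[90,80,60,40,40,40,40,40], force=20)

```text
clock: 11.08
tcp_pos: [0.4754, 0.3053, 0.1924]
tool_rot: [-0.436, 0.557, 0.436, 0.556]
force: [1.0, 0.0, -0.3]
opening: 0.425
```

```bash
python3 - <<'E'
from plan import *
from pk import *
a=grab('top','top1');grab('side','side1')
hsv=cv2.cvtColor(a[:,:,::-1].copy(),cv2.COLOR_BGR2HSV);H,S,V=[hsv[...,i].astype(int) for i in range(3)]
p=cv2.resize(a[130:205,215:295,::-1],(640,600),interpolation=cv2.INTER_CUBIC);cv2.imwrite('pics/c4.png',p)
plan([(.479,.305,.047,None,40)])
E
```

```text
clock 11.18 tcp [0.4741, 0.3063, 0.1915] yaw 76.4 open 39.8 F [-0.2, 0.79, 0.39]
S [[0.96,-0.04,0.0],[0.96,-0.04,0.0],[0.97,-0.03,0.0],[0.96,-0.04,0.0],[0.97,-0.03,0.0]] 
T [[0.0,0,0],[0.0,0,0],[0.0,0,0],[0.0,0,0],[0.0,0,0]] 
F [40,40,40,40,40]
```

View pics/c4.png

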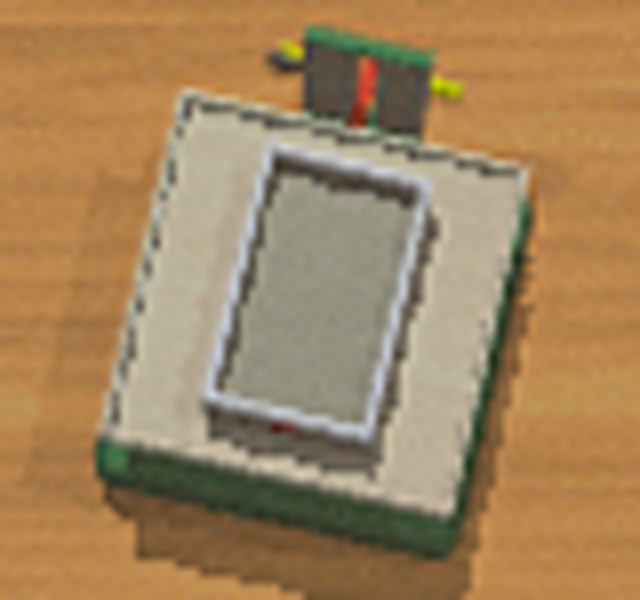

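```bash
python3 - <<'E'
from h import *
q=np.array([plane('top',215+(u+4)/8-.5,130+(v+4)/8-.5,.150) for u,v in ((272,148),(428,183),(373,438),(210,400))])
print(q.round(4),q.mean(0)); print(np.linalg.norm(q[0]-q[1]),np.linalg.norm(q[1]-q[2]))
d=q[0]-q[3]+q[1]-q[2];print(np.degrees(np.arctan2(d[1],d[0])))
print(plane('top',255.1,166.5,.15))
E
```

```text
[[6.609e-01 5.800e-02 1.500e-01]
 [6.473e-01 6.000e-04 1.500e-01]
 [5.528e-01 2.190e-02 1.500e-01]
 [5.674e-01 8.140e-02 1.500e-01]] [0.60711088 0.04046911 0.15      ]
0.0589555427800287 0.09685982480990271
-13.355806782944123
[0.60702478 0.04047843 0.15      ]
```

servo_tool(slide=[[0.96,-0.04,0],[0.96,-0.04,0],[0.96,-0.04,0],[0.96,-0.04,0],[0.97,-0.02,0],[0,0,0],[0,0,0],[0,0,0],[0,0,0],[0,0,0]], twist=[[0,0,0],[0,0,0],[0,0,0],[0,0,0],[0,0,0],[0,0,0],[0,0,0],[0,0,0],[0,0,0],[0,0,0]], fingers=[40,40,40,40,40,40,5,5,5,5])

```text
clock: 12.42
tcp_pos: [0.482, 0.3035, 0.0498]
tool_rot: [-0.436, 0.556, 0.436, 0.557]
force: [-0.3, 0.8, 0.1]
opening: 0.075
```

servo_tool(slide=[[-0.9,0,0],[-1,0,0],[-1,0,0],[-1,0,0],[-1,0,0],[-1,0,0]], twist=[[0,0,0],[0,0,0],[0,0,0],[0,0,0],[0,0,0],[0,0,0]], fingers=[5,5,5,5,5,5])

```text
clock: 13.18
tcp_pos: [0.4815, 0.3032, 0.2272]
tool_rot: [-0.436, 0.556, 0.436, 0.556]
force: [0.2, 0.4, 0.6]
opening: 0.051
```

```bash
python3 - <<'E'
from plan import *
grab('top');grab('top')
plan([(.5765,.0376,.22,76.2,5,2),(.5765,.0376,.173,None,5,3)])
E
```

```text
clock 13.28 tcp [0.4835, 0.3043, 0.2308] yaw 76.2 open 4.7 F [0.33, 0.52, 0.52]
S [[0.04,-0.64,-0.99],[0.04,-0.64,-0.99],[0.04,-0.64,-0.99],[0.05,-0.64,-0.99],[0.04,-0.64,-0.98],[0.05,-0.64,-0.99],[0.04,-0.64,-0.98],[0.05,-0.64,-0.99],[0,0,0],[0,0,0]] 
T [[0.0,0,0],[0.0,0,0],[0.0,0,0],[0.0,0,0],[0.0,0,0],[0.0,0,0],[0.0,0,0],[0.0,0,0],[0,0,0],[0,0,0]] 
F [5,5,5,5,5,5,5,5,5,5]
S [[0.78,0.0,0.0],[0.79,0.0,-0.01],[0,0,0],[0,0,0],[0,0,0]] 
T [[0.0,0,0],[0.0,0,0],[0,0,0],[0,0,0],[0,0,0]] 
F [5,5,5,5,5]
```

```bash
python3 - <<'E'
from plan import *
from pk import *
for w in weights(): print(w[0],w[1],plane('top',*w[0],.028).round(4))
a=cv2.imread('pics/top1.png');a=grab('top')[:,:,::-1];b=grab('side')[:,:,::-1]
cv2.imwrite('pics/c5.png',np.hstack([cv2.resize(a[150:250,110:210],(400,400),interpolation=cv2.INTER_CUBIC),cv2.resize(b[220:320,180:280],(400,400),interpolation=cv2.INTER_CUBIC)]))
p=[]
for i in range(10): grab('top');p.append(robot.sense()['tcp_pos'])
print(np.mean(p,0),np.std(p,0))
E
```

```text
[163.38, 183.79] 48 [0.5741 0.3348 0.028 ]
[178.12, 184.88] 43 [0.5702 0.2875 0.028 ]
[0.48113636 0.30301218 0.22480949] [0.00029999 0.00014167 0.00065673]
```

View pics/c5.png

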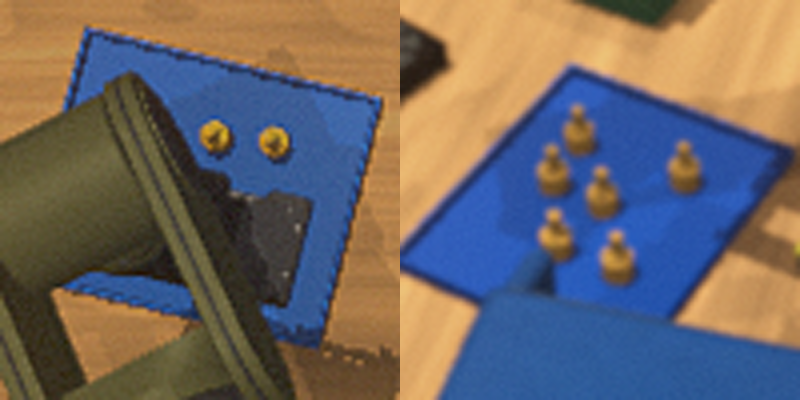

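```bash
python3 - <<'E'
from plan import *
from pk import *
print(proj('side',[.481,.303,.205]), proj('side',[.4786,.306,.044]), proj('side',[.4786,.306,.004]))
def sw(n):
    b=cv2.imread('pics/side0.png') if n==0 else grab('side','side2')[:,:,::-1]
    h=cv2.cvtColor(b.copy(),cv2.COLOR_BGR2HSV);m=(h[...,0]>8)&(h[...,0]<35)&(h[...,1]>90)
    return [(c,k,b) for c,k,b in blobs(win(m,205,265,240,295),15) if k<150]
for n in(0,1):print(sw(n))
E
```

```text
[249.74807913 213.31107672] [250.91888599 255.2624948 ] [251.06888438 264.70588972]
[([208.83, 244.08], 89, [205, 240, 12, 13]), ([224.41, 253.34], 44, [222, 247, 6, 11]), ([217.94, 263.02], 50, [215, 257, 7, 11]), ([250.64, 262.02], 50, [248, 256, 6, 12]), ([230.12, 268.73], 52, [227, 262, 7, 12]), ([218.53, 278.92], 53, [215, 273, 7, 12]), ([233.91, 284.84], 56, [231, 278, 7, 12]), ([260.22, 288.93], 107, [253, 279, 12, 16])]
[([208.83, 244.08], 89, [205, 240, 12, 13]), ([224.3, 253.26], 46, [221, 247, 7, 11]), ([217.91, 262.94], 53, [215, 257, 7, 11]), ([250.58, 262.11], 53, [248, 256, 6, 12]), ([230.06, 268.7], 53, [227, 262, 7, 12]), ([218.59, 278.96], 56, [215, 273, 8, 12]), ([233.91, 284.96], 55, [231, 279, 7, 11]), ([260.17, 289.14], 104, [253, 280, 12, 15])]
```

```bash
python3 - <<'E'
from plan import *
print(robot.tcp_to_tips, robot.sense()['joint_positions'])
plan([(.479,.306,.100,None,40),(.479,.306,.046,None,40,3)])
E
```

```text
0.019 [ 4.67575997e-01 -6.25212873e-02  1.81789027e+00 -5.08865685e-07
  1.38631686e+00 -8.62570115e-01]
clock 13.97 tcp [0.4816, 0.3032, 0.226] yaw 76.2 open 4.8 F [-0.3, 0.34, -0.01]
S [[0.84,0.02,0.01],[0.84,0.02,0.01],[0.84,0.02,0.02],[0.84,0.02,0.01],[0.84,0.03,0.02],[0.9,0.0,0.0],[0.9,0.0,0.0],[0,0,0],[0,0,0],[0,0,0]] 
T [[0.0,0,0],[0.0,0,0],[0.0,0,0],[0.0,0,0],[0.0,0,0],[0.0,0,0],[0.0,0,0],[0,0,0],[0,0,0],[0,0,0]] 
F [40,40,40,40,40,40,40,40,40,40]
```

servo_tool(slide=[[0.84,0.03,0.02],[0.84,0.03,0.02],[0.84,0.02,0.02],[0.84,0.02,0.01],[0.84,0.02,0.02],[0.9,0,0],[0.9,0,0],[0,0,0],[0,0,0],[0,0,0]], twist=[[0,0,0],[0,0,0],[0,0,0],[0,0,0],[0,0,0],[0,0,0],[0,0,0],[0,0,0],[0,0,0],[0,0,0]], fingers=[40,40,40,40,40,40,40,40,40,40])

```text
clock: 15.22
tcp_pos: [0.4799, 0.3073, 0.0478]
tool_rot: [-0.437, 0.555, 0.436, 0.557]
force: [-0.2, -0.7, -0.2]
opening: 0.418
```

```bash
python3 - <<'E'
from plan import *
b=grab('side')[:,:,::-1]
plan([(.479,.306,.046,None,40)])
x,y=proj('side',[.479,.306,.045]);x,y=int(x),int(y);print(x,y)
cv2.imwrite('pics/c6.png',cv2.resize(b[y-45:y+30,x-45:x+45],(720,600),interpolation=cv2.INTER_CUBIC))
E
```

```text
clock 15.28 tcp [0.4798, 0.3073, 0.0477] yaw 76.2 open 40.0 F [0.07, 0.42, 0.32]
S [[0.06,0.02,-0.05]] 
T [[0.0,0,0]] 
F [40]
250 254
```

View pics/c6.png

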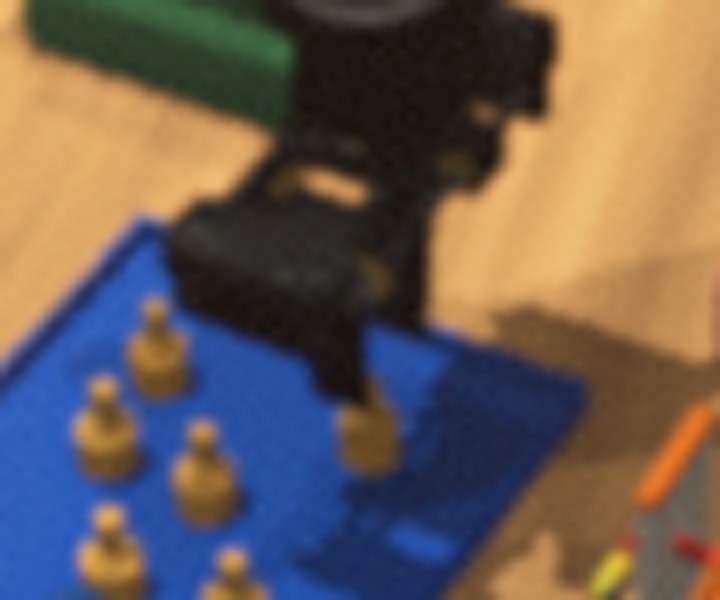

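servo_tool(slide=[[0.1,0,0],[0,0,0],[0,0,0],[0,0,0],[0,0,0],[0,0,0],[0,0,0]], twist=[[0,0,0],[0,0,0],[0,0,0],[0,0,0],[0,0,0],[0,0,0],[0,0,0]], fingers=[40,0,0,0,0,0,0], force=20)

```text
clock: 16.15
tcp_pos: [0.4787, 0.3067, 0.043]
tool_rot: [-0.436, 0.556, 0.436, 0.556]
force: [-0.6, 0.1, 0.9]
opening: 0.003
```

```bash
python3 - <<'E'
from plan import *
for z in(.01,.02,.03,.04):print(z,proj('side',[.485,.331,z]).round(1))
b=grab('side')[:,:,::-1]
plan([(.479,.306,.046,None,40)])
cv2.imwrite('pics/c7.png',cv2.resize(b[209:284,205:295],(720,600),interpolation=cv2.INTER_CUBIC))
E
```

```text
0.01 [246.8 268.5]
0.02 [246.8 266.1]
0.03 [246.7 263.7]
0.04 [246.7 261.4]
clock 16.2 tcp [0.4788, 0.3068, 0.0431] yaw 76.2 open 0.6 F [-0.29, 0.5, -0.64]
S [[-0.1,-0.01,-0.02]] 
T [[0.0,0,0]] 
F [40]
```

View pics/c7.png

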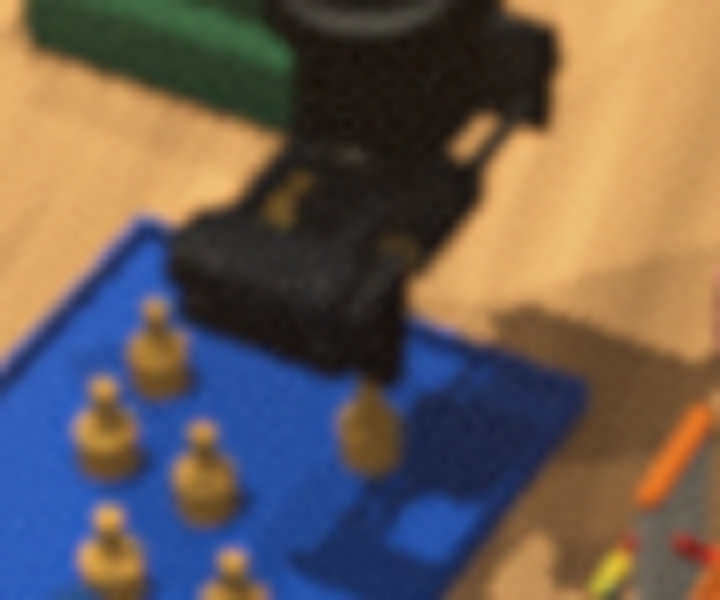

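servo_tool(slide=[[-0.9,0,0],[0,0,0],[0,0,0],[0.9,0,0],[0.5,0,0],[0,0,0],[0,0,0],[0,0,0],[0,0,0],[0,0,0]], twist=[[0,0,0],[0,0,0],[0,0,0],[0,0,0],[0,0,0],[0,0,0],[0,0,0],[0,0,0],[0,0,0],[0,0,0]], fingers=[40,40,40,40,40,40,5,5,5,5], force=20)

```text
clock: 17.45
tcp_pos: [0.479, 0.3069, 0.0285]
tool_rot: [-0.436, 0.556, 0.436, 0.557]
force: [0.8, 0.8, 0.5]
opening: 0.097
```

servo_tool(slide=[[-0.8,0,0],[-1,0,0],[-1,0,0],[-1,0,0],[-1,0,0],[-1,0,0],[0,0,0]], twist=[[0,0,0],[0,0,0],[0,0,0],[0,0,0],[0,0,0],[0,0,0],[0,0,0]], fingers=[5,5,5,5,5,5,5])

```text
clock: 18.32
tcp_pos: [0.4802, 0.3075, 0.205]
tool_rot: [-0.437, 0.554, 0.436, 0.558]
force: [0.6, 0.2, -1.4]
opening: 0.097
```

```bash
python3 - <<'E'
from plan import *
grab('top');grab('top')
plan([(.5765,.0370,.21,76.2,5,2),(.5765,.0370,.152,None,5,3)])
E
```

```text
clock 18.43 tcp [0.4784, 0.3065, 0.2011] yaw 76.2 open 9.1 F [-0.26, -0.58, -1.29]
S [[-0.04,-0.66,-0.99],[-0.04,-0.67,-0.99],[-0.04,-0.66,-0.99],[-0.04,-0.67,-1.0],[-0.03,-0.66,-0.99],[-0.04,-0.67,-1.0],[-0.03,-0.66,-0.99],[-0.04,-0.67,-1.0],[0,0,0],[0,0,0]] 
T [[0.0,0,0],[0.0,0,0],[0.0,0,0],[0.0,0,0],[0.0,0,0],[0.0,0,0],[0.0,0,0],[0.0,0,0],[0,0,0],[0,0,0]] 
F [5,5,5,5,5,5,5,5,5,5]
S [[0.97,0.0,0.0],[0.97,0.0,0.01],[0,0,0],[0,0,0],[0,0,0]] 
T [[0.0,0,0],[0.0,0,0],[0,0,0],[0,0,0],[0,0,0]] 
F [5,5,5,5,5]
```

servo_tool(slide=[[-0.04,-0.67,-0.99],[-0.04,-0.68,-0.99],[-0.04,-0.67,-0.99],[-0.04,-0.68,-1.0],[-0.03,-0.67,-0.99],[-0.04,-0.68,-1.0],[-0.03,-0.67,-0.99],[-0.04,-0.68,-1.0],[0,0,0],[0,0,0]], twist=[[0,0,0],[0,0,0],[0,0,0],[0,0,0],[0,0,0],[0,0,0],[0,0,0],[0,0,0],[0,0,0],[0,0,0]], fingers=[5,5,5,5,5,5,5,5,5,5])

```text
clock: 19.68
tcp_pos: [0.5783, 0.0368, 0.2091]
tool_rot: [-0.435, 0.557, 0.437, 0.556]
force: [-0.2, -0.2, -1.1]
opening: 0.102
```

```bash
python3 - <<'E'
from plan import *
grab('side');grab('side')
plan([(.5788,.0362,.152,None,5)])
E
```

```text
clock 19.77 tcp [0.5785, 0.0374, 0.21] yaw 76.3 open 9.0 F [-0.94, -0.71, -1.15]
S [[0.97,-0.01,-0.02],[0.96,-0.01,-0.02]] 
T [[0.0,0,0],[0.0,0,0]] 
F [5,5]
```

servo_tool(slide=[[0.6,-0.01,-0.02],[0.6,-0.01,-0.02],[0.4,0,0],[0.33,0,0],[0,0,0],[0,0,0],[0,0,0],[0,0,0],[-1,0,0],[-1,0,0]], twist=[[0,0,0],[0,0,0],[0,0,0],[0,0,0],[0,0,0],[0,0,0],[0,0,0],[0,0,0],[0,0,0],[0,0,0]], fingers=[5,5,5,5,5,5,20,20,20,20])

```text
clock: 21.02
tcp_pos: [0.5794, 0.0352, 0.2138]
tool_rot: [-0.436, 0.557, 0.436, 0.556]
force: [0.0, -0.4, -0.1]
opening: 0.207
```

```bash
python3 - <<'E'
from plan import *
from pk import *
for w in weights(): print(w[0],w[1],plane('top',*w[0],.028).round(4))
plan([(.5698,.287,.19,76.2,40),(.5698,.287,.07,None,40),(.5698,.287,.0285,None,40,2)])
E
```

```text
[163.22, 183.74] 46 [0.5742 0.3353 0.028 ]
[178.24, 185.0] 41 [0.5698 0.2871 0.028 ]
[143.12, 191.25] 40 [0.5505 0.3994 0.028 ]
[159.0, 197.25] 40 [0.5307 0.3483 0.028 ]
[140.13, 206.96] 45 [0.5001 0.4081 0.028 ]
clock 21.07 tcp [0.5819, 0.0351, 0.2194] yaw 76.2 open 20.1 F [1.04, 0.66, 3.0]
S [[0.11,0.27,0.9],[0.11,0.27,0.89],[0.11,0.27,0.9],[0.11,0.26,0.89],[0.11,0.27,0.9],[0.11,0.26,0.89],[0.11,0.27,0.9],[0.1,0.26,0.89],[0.11,0.27,0.9],[1.0,0.01,0.0]] 
T [[0.0,0,0],[0.0,0,0],[0.0,0,0],[0.0,0,0],[0.0,0,0],[0.0,0,0],[0.0,0,0],[0.0,0,0],[0.0,0,0],[0.0,0,0]] 
F [40,40,40,40,40,40,40,40,40,40]
S [[1.0,0.01,0.0],[1.0,0.01,-0.01],[1.0,0.0,0.0],[0.69,0.01,0.0],[0.69,0.0,0.0],[0,0,0],[0,0,0]] 
T [[0.0,0,0],[0.0,0,0],[0.0,0,0],[0.0,0,0],[0.0,0,0],[0,0,0],[0,0,0]] 
F [40,40,40,40,40,40,40]
```

servo_tool(slide=[[0.08,0.24,0.9],[0.08,0.24,0.89],[0.08,0.24,0.9],[0.08,0.24,0.89],[0.08,0.24,0.9],[0.08,0.24,0.89],[0.08,0.24,0.9],[0.08,0.24,0.89],[0.08,0.24,0.9],[0,0,0]], twist=[[0,0,0],[0,0,0],[0,0,0],[0,0,0],[0,0,0],[0,0,0],[0,0,0],[0,0,0],[0,0,0],[0,0,0]], fingers=[30,40,40,40,40,40,40,40,40,40])

```text
clock: 22.32
tcp_pos: [0.5739, 0.2868, 0.1911]
tool_rot: [-0.437, 0.556, 0.437, 0.556]
force: [-0.3, -1.4, 1.1]
opening: 0.419
```

servo_tool(slide=[[1,0,0],[1,0,0],[1,0,0],[1,0,0],[0,0,0],[0,0,0],[0,0,0]], twist=[[0,0,0],[0,0,0],[0,0,0],[0,0,0],[0,0,0],[0,0,0],[0,0,0]], fingers=[40,40,40,40,40,40,40])

```text
clock: 23.2
tcp_pos: [0.5756, 0.2857, 0.0738]
tool_rot: [-0.437, 0.555, 0.436, 0.558]
force: [-0.2, -0.0, 0.0]
opening: 0.421
```

```bash
python3 - <<'E'
from plan import *
grab('side')
plan([(.5698,.287,.0285,76.2,40)])
E
```

```text
clock 23.25 tcp [0.5754, 0.2858, 0.0736] yaw 76.2 open 40.3 F [0.74, 0.35, -0.52]
S [[0.75,0.1,0.0],[0.75,0.1,-0.01]] 
T [[0.0,0,0],[0.0,0,0]] 
F [40,40]
```

servo_tool(slide=[[0.75,0.1,0],[0.75,0.1,0],[0,0,0],[0,0,0],[0,0,0],[0,0,0],[0,0,0],[0,0,0],[-0.5,0,0],[-0.5,0,0]], twist=[[0,0,0],[0,0,0],[0,0,0],[0,0,0],[0,0,0],[0,0,0],[0,0,0],[0,0,0],[0,0,0],[0,0,0]], fingers=[40,40,40,5,5,5,5,5,5,5])

```text
clock: 24.5
tcp_pos: [0.5683, 0.2869, 0.0575]
tool_rot: [-0.436, 0.556, 0.436, 0.556]
force: [-0.2, -0.2, -1.5]
opening: 0.078
```

servo_tool(slide=[[-1,0,0],[-1,0,0],[-1,0,0],[-1,0,0],[-1,0,0],[0,0,0],[0,0,0],[0,0,0]], twist=[[0,0,0],[0,0,0],[0,0,0],[0,0,0],[0,0,0],[0,0,0],[0,0,0],[0,0,0]], fingers=[5,5,5,5,5,5,5,5])

```text
clock: 25.5
tcp_pos: [0.5673, 0.2865, 0.204]
tool_rot: [-0.436, 0.558, 0.437, 0.555]
force: [0.3, -0.1, -0.6]
opening: 0.075
```

```bash
python3 - <<'E'
from plan import *
grab('side')
plan([(.5848,.0614,.21,76.2,5,3)])
E
```

```text
clock 25.55 tcp [0.5674, 0.2865, 0.2043] yaw 76.2 open 7.4 F [1.22, 0.62, -0.09]
S [[-0.02,-0.29,-0.89],[-0.02,-0.29,-0.89],[-0.02,-0.29,-0.89],[-0.02,-0.3,-0.9],[-0.03,-0.29,-0.89],[-0.02,-0.3,-0.9],[-0.03,-0.29,-0.89],[-0.02,-0.3,-0.9],[0,0,0],[0,0,0]] 
T [[0.0,0,0],[0.0,0,0],[0.0,0,0],[0.0,0,0],[0.0,0,0],[0.0,0,0],[0.0,0,0],[0.0,0,0],[0,0,0],[0,0,0]] 
F [5,5,5,5,5,5,5,5,5,5]
S [[0,0,0]] 
T [[0,0,0]] 
F [5]
```

```bash
python3 - <<'E'
from h import *
b=grab('side')[:,:,::-1];a=grab('top')[:,:,::-1]
x,y=proj('side',[.567,.2865,.19]).astype(int);print(x,y)
A=cv2.resize(b[y-35:y+40,x-25:x+25],(400,600),interpolation=cv2.INTER_CUBIC)
B=cv2.resize(a[130:205,225:275],(400,600),interpolation=cv2.INTER_CUBIC)
cv2.imwrite('pics/c8.png',np.hstack([A,B]))
E
```

```text
223 209
```

View pics/c8.png

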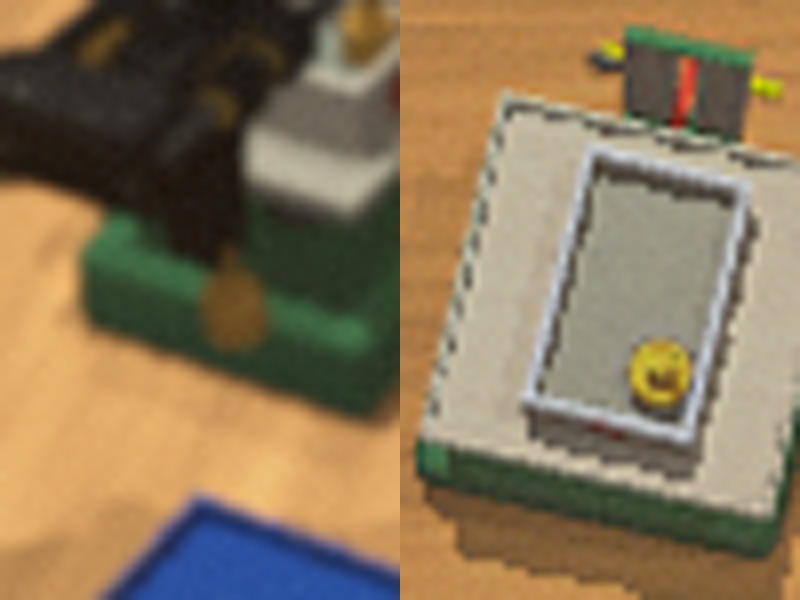

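servo_tool(slide=[[1,0,0],[1,0,0],[1,0,0],[1,0,0],[0.8,0,0],[0.3,0,0],[0,0,0],[0,0,0],[0,0,0],[0,0,0]], twist=[[0,0,0],[0,0,0],[0,0,0],[0,0,0],[0,0,0],[0,0,0],[0,0,0],[0,0,0],[0,0,0],[0,0,0]], fingers=[5,5,5,5,5,5,5,5,40,40])

```text
clock: 26.9
tcp_pos: [0.5691, 0.2872, 0.0547]
tool_rot: [-0.437, 0.556, 0.436, 0.557]
force: [0.6, -0.2, 0.3]
opening: 0.233
```

```bash
python3 - <<'E'
from plan import *
b=grab('side')[:,:,::-1]
plan([(.5698,.287,.020,76.2,40)])
h=cv2.cvtColor(b.copy(),cv2.COLOR_BGR2HSV);m=(h[...,0]>8)&(h[...,0]<35)&(h[...,1]>90)
from pk import *
print([(c,k,b) for c,k,b in blobs(win(m,205,265,240,295),15) if k<150])
E
```

```text
clock 26.95 tcp [0.5689, 0.2871, 0.0545] yaw 76.2 open 25.7 F [-0.58, -0.25, -1.09]
S [[0.57,-0.01,0.0],[0.58,-0.02,0.0]] 
T [[0.0,0,0],[0.0,0,0]] 
F [40,40]
[([208.6, 244.2], 86, [205, 240, 11, 13]), ([228.66, 252.86], 50, [226, 247, 7, 11]), ([218.06, 257.7], 53, [215, 251, 7, 12]), ([229.98, 268.8], 55, [227, 262, 7, 12]), ([218.6, 278.86], 57, [215, 273, 8, 12]), ([233.84, 284.78], 58, [231, 278, 7, 12]), ([260.24, 288.96], 106, [253, 279, 12, 16])]
```

```bash
python3 - <<'E'
from pk import *
for w in weights(): print(w[0],w[1],plane('top',*w[0],.028).round(4))
def base(u,v):  # side blob centroid ~ z .02
    return plane('side',u,v,.020).round(4)
for c in ((228.66,252.86),(218.06,257.7),(224.3,253.26),(217.91,262.94),(229.98,268.8)): print(c,base(*c))
E
```

```text
(228.66, 252.86) [0.5568 0.2892 0.02  ]
(218.06, 257.7) [0.582  0.3188 0.02  ]
(224.3, 253.26) [0.5695 0.2945 0.02  ]
(217.91, 262.94) [0.5749 0.3409 0.02  ]
(229.98, 268.8) [0.5311 0.3553 0.02  ]
```

servo_tool(slide=[[-1,0,0],[-1,0,0],[-1,0,-1],[-1,0,-1],[0,0,-1],[0,0,-1],[0,0,-1],[0,0,-1],[0,0,0]], twist=[[0,0,0],[0,0,0],[0,0,0],[0,0,0],[0,0,0],[0,0,0],[0,0,0],[0,0,0],[0,0,0]], fingers=[40,40,40,40,40,40,40,40,40])

```text
clock: 28.12
tcp_pos: [0.5253, 0.1109, 0.1738]
tool_rot: [-0.436, 0.557, 0.436, 0.557]
force: [0.2, 0.4, 1.6]
opening: 0.421
```

```bash
python3 - <<'E'
from pk import *
from plan import *
for w in weights(): print(w[0],w[1],plane('top',*w[0],.028).round(4))
plan([(.53,.348,.16,None,40)])
E
```

```text
[170.91, 181.36] 44 [0.5818 0.3107 0.028 ]
[180.07, 188.81] 42 [0.5574 0.2811 0.028 ]
[143.05, 191.18] 39 [0.5507 0.3997 0.028 ]
[159.0, 197.24] 41 [0.5308 0.3483 0.028 ]
[140.13, 206.96] 45 [0.5001 0.4081 0.028 ]
clock 28.18 tcp [0.5256, 0.1118, 0.1739] yaw 76.1 open 40.1 F [-0.03, 0.41, 0.05]
S [[0.06,0.22,0.96],[0.06,0.22,0.96],[0.06,0.22,0.96],[0.06,0.22,0.96],[0.06,0.22,0.96],[0.06,0.22,0.96],[0.05,0.21,0.96],[0.06,0.22,0.96]] 
T [[0.0,0,0],[0.0,0,0],[0.0,0,0],[0.0,0,0],[0.0,0,0],[0.0,0,0],[0.0,0,0],[0.0,0,0]] 
F [40,40,40,40,40,40,40,40]
```

servo_tool(slide=[[0.06,0.22,0.96],[0.06,0.22,0.96],[0.06,0.22,0.96],[0.06,0.22,0.96],[0.06,0.22,0.96],[0.06,0.22,0.96],[0.05,0.22,0.96],[0.06,0.22,0.96],[0,0,0],[0,0,0]], twist=[[0,0,0],[0,0,0],[0,0,0],[0,0,0],[0,0,0],[0,0,0],[0,0,0],[0,0,0],[0,0,0],[0,0,0]], fingers=[40,40,40,40,40,40,40,40,40,40])

```text
clock: 29.42
tcp_pos: [0.5289, 0.3488, 0.1593]
tool_rot: [-0.437, 0.556, 0.437, 0.556]
force: [0.4, 0.2, -0.1]
opening: 0.422
```

```bash
python3 - <<'E'
from plan import *
for i in range(3): grab('side');print(robot.sense()['tcp_pos'])
plan([(.5308,.3483,.06,None,40),(.5308,.3483,.022,None,40)])
E
```

```text
[0.5290169  0.348285   0.15936174]
[0.52913206 0.34803741 0.15948073]
[0.52921963 0.3478518  0.15952907]
clock 29.57 tcp [0.5292, 0.3479, 0.1595] yaw 76.2 open 39.9 F [0.22, 1.01, -0.77]
S [[0.83,-0.01,0.01],[0.83,-0.01,0.01],[0.83,-0.01,0.0],[0.83,-0.02,0.01],[0.63,0.0,0.0],[0.63,0.0,0.0]] 
T [[0.0,0,0],[0.0,0,0],[0.0,0,0],[0.0,0,0],[0.0,0,0],[0.0,0,0]] 
F [40,40,40,40,40,40]
```

servo_tool(slide=[[0.83,-0.01,0.01],[0.83,-0.01,0.01],[0.83,-0.01,0],[0.83,-0.02,0.01],[0.63,0,0],[0.63,0,0],[0,0,0],[0,0,0]], twist=[[0,0,0],[0,0,0],[0,0,0],[0,0,0],[0,0,0],[0,0,0],[0,0,0],[0,0,0]], fingers=[40,40,40,40,40,40,40,40])

```text
clock: 30.58
tcp_pos: [0.5314, 0.3492, 0.0228]
tool_rot: [-0.436, 0.556, 0.436, 0.557]
force: [0.6, -0.4, 0.3]
opening: 0.419
```

servo_tool(slide=[[0,0,0],[0,0,0],[0,0,0],[0,0,0],[0,0,0],[-0.5,0,0],[-1,0,0],[-1,0,0],[-1,0,0],[-1,0,0]], twist=[[0,0,0],[0,0,0],[0,0,0],[0,0,0],[0,0,0],[0,0,0],[0,0,0],[0,0,0],[0,0,0],[0,0,0]], fingers=[5,5,5,5,5,5,5,5,5,5], force=30)

```text
clock: 31.82
tcp_pos: [0.5307, 0.3489, 0.1589]
tool_rot: [-0.436, 0.556, 0.436, 0.557]
force: [-0.1, 1.1, -0.8]
opening: 0.103
```

servo_tool(slide=[[-1,0,0],[-0.6,0,0],[0,0,0],[0,0,0]], twist=[[0,0,0],[0,0,0],[0,0,0],[0,0,0]], fingers=[5,5,5,5])

```text
clock: 32.33
tcp_pos: [0.5301, 0.3486, 0.2035]
tool_rot: [-0.436, 0.557, 0.437, 0.556]
force: [-0.3, -0.5, -0.7]
opening: 0.094
```

```bash
python3 - <<'E'
from plan import *
grab('side')
plan([(.5848,.0614,.21,76.2,5,3)])
E
```

```text
clock 32.38 tcp [0.53, 0.3485, 0.2031] yaw 76.2 open 9.3 F [0.38, -0.27, -0.69]
S [[-0.02,-0.45,-0.98],[-0.03,-0.45,-0.98],[-0.02,-0.45,-0.99],[-0.03,-0.45,-0.98],[-0.02,-0.45,-0.99],[-0.03,-0.45,-0.98],[-0.02,-0.45,-0.99],[-0.03,-0.45,-0.98],[-0.02,-0.45,-0.99],[0,0,0]] 
T [[0.0,0,0],[0.0,0,0],[0.0,0,0],[0.0,0,0],[0.0,0,0],[0.0,0,0],[0.0,0,0],[0.0,0,0],[0.0,0,0],[0,0,0]] 
F [5,5,5,5,5,5,5,5,5,5]
S [[0,0,0],[0,0,0]] 
T [[0,0,0],[0,0,0]] 
F [5,5]
```

servo_tool(slide=[[-0.02,-0.45,-0.98],[-0.03,-0.45,-0.98],[-0.02,-0.45,-0.99],[-0.03,-0.45,-0.98],[-0.02,-0.45,-0.99],[-0.03,-0.45,-0.98],[-0.02,-0.45,-0.99],[-0.03,-0.45,-0.98],[-0.02,-0.45,-0.99],[0,0,0]], twist=[[0,0,0],[0,0,0],[0,0,0],[0,0,0],[0,0,0],[0,0,0],[0,0,0],[0,0,0],[0,0,0],[0,0,0]], fingers=[5,5,5,5,5,5,5,5,5,5])

```text
clock: 33.62
tcp_pos: [0.585, 0.0601, 0.21]
tool_rot: [-0.435, 0.558, 0.436, 0.556]
force: [-0.2, 0.3, 0.5]
opening: 0.098
```

servo_tool(slide=[[0,0,0],[0,0,0],[0,0,0]], twist=[[0,0,0],[0,0,0],[0,0,0]], fingers=[5,5,5])

```text
clock: 34.0
tcp_pos: [0.5853, 0.0627, 0.2115]
tool_rot: [-0.437, 0.556, 0.437, 0.556]
force: [-0.7, -0.6, -1.4]
opening: 0.099
```

```bash
python3 - <<'E'
from plan import *
grab('side')
plan([(.5848,.0614,.140,None,5)])
E
```

```text
clock 34.05 tcp [0.5853, 0.0626, 0.2116] yaw 76.3 open 9.0 F [-0.48, 0.06, -1.83]
S [[0.8,0.0,-0.01],[0.79,0.0,-0.02],[0.8,0.01,-0.01]] 
T [[0.0,0,0],[0.0,0,0],[0.0,0,0]] 
F [5,5,5]
```

servo_tool(slide=[[0.7,0,-0.02],[0.7,0,-0.02],[0.5,0,0],[0.48,0,0],[0,0,0],[0,0,0],[0,0,0],[0,0,0],[-0.8,0,0],[-1,0,0]], twist=[[0,0,0],[0,0,0],[0,0,0],[0,0,0],[0,0,0],[0,0,0],[0,0,0],[0,0,0],[0,0,0],[0,0,0]], fingers=[5,5,5,5,5,5,20,20,20,20])

```text
clock: 35.3
tcp_pos: [0.5848, 0.0607, 0.1944]
tool_rot: [-0.436, 0.557, 0.437, 0.556]
force: [0.5, -0.7, -0.2]
opening: 0.206
```

servo_tool(slide=[[-0.5,0,0],[0,0,0],[0,0,0],[0,0,0]], twist=[[0,0,0],[0,0,0],[0,0,0],[0,0,0]], fingers=[20,20,20,20])

```text
clock: 35.8
tcp_pos: [0.5844, 0.0606, 0.2076]
tool_rot: [-0.436, 0.557, 0.437, 0.556]
force: [0.8, 0.0, -0.4]
opening: 0.213
```

```bash
python3 - <<'E'
from plan import *
from pk import *
grab('side')
for w in weights(): print(w[0],w[1],plane('top',*w[0],.028).round(4))
plan([(.5507,.3997,.15,None,40)])
E
```

```text
[170.86, 181.24] 42 [0.5821 0.3109 0.028 ]
[180.07, 188.81] 42 [0.5574 0.2811 0.028 ]
[143.12, 191.24] 41 [0.5505 0.3994 0.028 ]
[140.14, 206.95] 44 [0.5001 0.4081 0.028 ]
clock 35.9 tcp [0.5847, 0.0607, 0.208] yaw 76.2 open 20.1 F [-0.48, -0.21, 0.52]
S [[0.18,0.34,0.97],[0.18,0.34,0.97],[0.18,0.35,0.97],[0.17,0.34,0.97],[0.18,0.35,0.98],[0.17,0.34,0.97],[0.18,0.35,0.98],[0.17,0.34,0.97],[0.18,0.35,0.98],[0.17,0.34,0.97]] 
T [[0.0,0,0],[0.0,0,0],[0.0,0,0],[0.0,0,0],[0.0,0,0],[0.0,0,0],[0.0,0,0],[0.0,0,0],[0.0,0,0],[0.0,0,0]] 
F [40,40,40,40,40,40,40,40,40,40]
S [[0.18,0.35,0.98]] 
T [[0.0,0,0]] 
F [40]
```

servo_tool(slide=[[0.18,0.34,0.97],[0.18,0.34,0.97],[0.18,0.35,0.97],[0.17,0.34,0.97],[0.18,0.35,0.98],[0.17,0.34,0.97],[0.18,0.35,0.98],[0.17,0.34,0.97],[0.18,0.35,0.98],[0.17,0.34,0.97]], twist=[[0,0,0],[0,0,0],[0,0,0],[0,0,0],[0,0,0],[0,0,0],[0,0,0],[0,0,0],[0,0,0],[0,0,0]], fingers=[30,40,40,40,40,40,40,40,40,40])

```text
clock: 37.15
tcp_pos: [0.5541, 0.3696, 0.1556]
tool_rot: [-0.436, 0.557, 0.436, 0.556]
force: [-0.5, 0.2, 0.2]
opening: 0.423
```

servo_tool(slide=[[0.18,0.35,0.98],[0,0,0],[0,0,0],[0,0,0],[1,0,0],[1,0,0],[0,0,0],[0,0,0],[0,0,0]], twist=[[0,0,0],[0,0,0],[0,0,0],[0,0,0],[0,0,0],[0,0,0],[0,0,0],[0,0,0],[0,0,0]], fingers=[40,40,40,40,40,40,40,40,40])

```text
clock: 38.28
tcp_pos: [0.5525, 0.4003, 0.0933]
tool_rot: [-0.436, 0.555, 0.436, 0.558]
force: [0.1, 0.9, -0.1]
opening: 0.424
```

```bash
python3 - <<'E'
from plan import *
grab('side')
plan([(.5505,.3994,.022,None,40)])
E
```

```text
clock 38.33 tcp [0.5524, 0.4003, 0.0932] yaw 76.2 open 39.9 F [-0.09, 0.35, -0.26]
S [[0.79,0.02,-0.02],[0.79,0.02,-0.01],[0.79,0.02,-0.02]] 
T [[0.0,0,0],[0.0,0,0],[0.0,0,0]] 
F [40,40,40]
```

servo_tool(slide=[[0.79,0.02,-0.02],[0.79,0.02,-0.01],[0.79,0.02,-0.02],[0,0,0],[0,0,0],[0,0,0],[0,0,0],[0,0,0],[0,0,0],[0,0,0]], twist=[[0,0,0],[0,0,0],[0,0,0],[0,0,0],[0,0,0],[0,0,0],[0,0,0],[0,0,0],[0,0,0],[0,0,0]], fingers=[40,40,40,40,40,5,5,5,5,5])

```text
clock: 39.58
tcp_pos: [0.5505, 0.3997, 0.0219]
tool_rot: [-0.436, 0.555, 0.436, 0.558]
force: [0.5, 0.6, 5.1]
opening: 0.099
```

servo_tool(slide=[[-0.5,0,0],[-1,0,0],[-1,0,0],[-1,0,0],[-1,0,0],[-1,0,0],[-0.6,0,0],[0,0,0],[0,0,0],[0,0,0]], twist=[[0,0,0],[0,0,0],[0,0,0],[0,0,0],[0,0,0],[0,0,0],[0,0,0],[0,0,0],[0,0,0],[0,0,0]], fingers=[5,5,5,5,5,5,5,5,5,5])

```text
clock: 40.83
tcp_pos: [0.5484, 0.3983, 0.2008]
tool_rot: [-0.436, 0.558, 0.437, 0.555]
force: [0.6, 0.4, -0.6]
opening: 0.093
```

```bash
python3 - <<'E'
from plan import *
grab('side')
plan([(.6312,.0236,.207,76.2,5,3)])
E
```

```text
clock 40.88 tcp [0.5485, 0.3984, 0.2011] yaw 76.2 open 9.4 F [0.45, -0.28, -0.91]
S [[-0.02,-0.47,-0.96],[-0.01,-0.47,-0.96],[-0.02,-0.47,-0.96],[-0.01,-0.47,-0.96],[-0.02,-0.47,-0.95],[-0.01,-0.47,-0.96],[-0.02,-0.47,-0.95],[-0.01,-0.47,-0.96],[-0.02,-0.47,-0.95],[-0.01,-0.47,-0.96]] 
T [[0.0,0,0],[0.0,0,0],[0.0,0,0],[0.0,0,0],[0.0,0,0],[0.0,0,0],[0.0,0,0],[0.0,0,0],[0.0,0,0],[0.0,0,0]] 
F [5,5,5,5,5,5,5,5,5,5]
S [[-0.02,-0.48,-0.95],[-0.01,-0.47,-0.96],[0,0,0],[0,0,0],[0,0,0]] 
T [[0.0,0,0],[0.0,0,0],[0,0,0],[0,0,0],[0,0,0]] 
F [5,5,5,5,5]
```

servo_tool(slide=[[-0.02,-0.47,-0.96],[-0.01,-0.47,-0.96],[-0.02,-0.47,-0.96],[-0.01,-0.47,-0.96],[-0.02,-0.47,-0.95],[-0.01,-0.47,-0.96],[-0.02,-0.47,-0.95],[-0.01,-0.47,-0.96],[-0.02,-0.47,-0.95],[-0.01,-0.47,-0.96]], twist=[[0,0,0],[0,0,0],[0,0,0],[0,0,0],[0,0,0],[0,0,0],[0,0,0],[0,0,0],[0,0,0],[0,0,0]], fingers=[5,5,5,5,5,5,5,5,5,5])

```text
clock: 42.12
tcp_pos: [0.6175, 0.0853, 0.2066]
tool_rot: [-0.436, 0.557, 0.437, 0.556]
force: [0.6, 0.1, -0.1]
opening: 0.096
```

servo_tool(slide=[[-0.02,-0.48,-0.95],[-0.01,-0.47,-0.96],[0,0,0],[0,0,0],[0,0,0],[0,0,0],[0,0,0]], twist=[[0,0,0],[0,0,0],[0,0,0],[0,0,0],[0,0,0],[0,0,0],[0,0,0]], fingers=[5,5,5,5,5,5,5])

```text
clock: 43.0
tcp_pos: [0.6317, 0.0244, 0.2084]
tool_rot: [-0.437, 0.556, 0.437, 0.556]
force: [0.6, 0.2, -0.3]
opening: 0.096
```

```bash
python3 - <<'E'
from plan import *
grab('side')
plan([(.6312,.0236,.134,None,5)])
E
```

```text
clock 43.05 tcp [0.6317, 0.0243, 0.2084] yaw 76.2 open 9.0 F [-0.01, 0.85, -0.57]
S [[0.83,0.0,-0.01],[0.83,0.01,-0.01],[0.82,0.0,-0.01]] 
T [[0.0,0,0],[0.0,0,0],[0.0,0,0]] 
F [5,5,5]
```

servo_tool(slide=[[0.7,0,-0.02],[0.7,0,0],[0.6,0,0],[0.48,0,0],[0,0,0],[0,0,0],[0,0,0],[0,0,0],[-0.8,0,0],[-1,0,0]], twist=[[0,0,0],[0,0,0],[0,0,0],[0,0,0],[0,0,0],[0,0,0],[0,0,0],[0,0,0],[0,0,0],[0,0,0]], fingers=[5,5,5,5,5,5,20,20,20,20])

```text
clock: 44.3
tcp_pos: [0.6312, 0.0234, 0.188]
tool_rot: [-0.436, 0.557, 0.437, 0.556]
force: [0.7, -0.7, -0.6]
opening: 0.209
```

servo_tool(slide=[[-0.6,0,0],[0,0,0],[0,0,0],[0,0,0]], twist=[[0,0,0],[0,0,0],[0,0,0],[0,0,0]], fingers=[20,20,20,20])

```text
clock: 44.8
tcp_pos: [0.6308, 0.0234, 0.2042]
tool_rot: [-0.436, 0.557, 0.437, 0.556]
force: [-0.2, -1.4, 0.2]
opening: 0.213
```

```bash
python3 - <<'E'
from plan import *
from pk import *
grab('side')
for w in weights(): print(w[0],w[1],plane('top',*w[0],.028).round(4))
plan([(.5001,.4081,.13,None,40,3)])
E
```

```text
[170.86, 181.24] 42 [0.5821 0.3109 0.028 ]
[180.07, 188.81] 42 [0.5574 0.2811 0.028 ]
[140.13, 206.96] 45 [0.5001 0.4081 0.028 ]
clock 44.9 tcp [0.6311, 0.0234, 0.2046] yaw 76.2 open 19.7 F [-0.46, 0.26, -0.72]
S [[0.21,0.61,0.95],[0.21,0.61,0.95],[0.21,0.61,0.95],[0.21,0.61,0.95],[0.21,0.61,0.95],[0.21,0.61,0.95],[0.21,0.61,0.95],[0.21,0.6,0.95],[0.2,0.61,0.95],[0.21,0.6,0.96]] 
T [[0.0,0,0],[0.0,0,0],[0.0,0,0],[0.0,0,0],[0.0,0,0],[0.0,0,0],[0.0,0,0],[0.0,0,0],[0.0,0,0],[0.0,0,0]] 
F [40,40,40,40,40,40,40,40,40,40]
S [[0.2,0.61,0.95],[0.21,0.6,0.96],[0,0,0],[0,0,0],[0,0,0]] 
T [[0.0,0,0],[0.0,0,0],[0,0,0],[0,0,0],[0,0,0]] 
F [40,40,40,40,40]
```

servo_tool(slide=[[0.21,0.61,0.95],[0.21,0.61,0.95],[0.21,0.61,0.95],[0.21,0.61,0.95],[0.21,0.61,0.95],[0.21,0.61,0.95],[0.21,0.61,0.95],[0.21,0.6,0.95],[0.2,0.61,0.95],[0.21,0.6,0.96]], twist=[[0,0,0],[0,0,0],[0,0,0],[0,0,0],[0,0,0],[0,0,0],[0,0,0],[0,0,0],[0,0,0],[0,0,0]], fingers=[30,40,40,40,40,40,40,40,40,40])

```text
clock: 46.15
tcp_pos: [0.5218, 0.3448, 0.1425]
tool_rot: [-0.436, 0.557, 0.436, 0.556]
force: [0.5, 0.1, 0.1]
opening: 0.422
```

servo_tool(slide=[[0.2,0.61,0.95],[0.21,0.6,0.96],[0,0,0],[0,0,0],[1,0,0],[0.3,0,0],[0,0,0],[0,0,0],[0,0,0]], twist=[[0,0,0],[0,0,0],[0,0,0],[0,0,0],[0,0,0],[0,0,0],[0,0,0],[0,0,0],[0,0,0]], fingers=[40,40,40,40,40,40,40,40,40])

```text
clock: 47.28
tcp_pos: [0.5016, 0.4085, 0.0933]
tool_rot: [-0.436, 0.556, 0.436, 0.557]
force: [0.5, 0.7, 0.1]
opening: 0.422
```

```bash
python3 - <<'E'
from plan import *
grab('side')
plan([(.5001,.4081,.0235,None,40)])
E
```

```text
clock 47.33 tcp [0.5014, 0.4085, 0.0931] yaw 76.2 open 40.2 F [-0.56, 0.04, -0.16]
S [[0.77,0.01,-0.01],[0.77,0.02,-0.01],[0.78,0.01,-0.01]] 
T [[0.0,0,0],[0.0,0,0],[0.0,0,0]] 
F [40,40,40]
```

servo_tool(slide=[[0.77,0.02,-0.01],[0.77,0.02,-0.01],[0.77,0.01,-0.01],[0,0,0],[0,0,0],[0,0,0],[0,0,0],[0,0,0],[0,0,0],[0,0,0]], twist=[[0,0,0],[0,0,0],[0,0,0],[0,0,0],[0,0,0],[0,0,0],[0,0,0],[0,0,0],[0,0,0],[0,0,0]], fingers=[40,40,40,40,40,5,5,5,5,5])

```text
clock: 48.58
tcp_pos: [0.4994, 0.4078, 0.023]
tool_rot: [-0.436, 0.556, 0.436, 0.557]
force: [-0.4, 0.3, 2.3]
opening: 0.094
```

servo_tool(slide=[[-0.5,0,0],[-1,0,0],[-1,0,0],[-1,0,0],[-1,0,0],[-1,0,0],[-0.6,0,0],[0,0,0],[0,0,0],[0,0,0]], twist=[[0,0,0],[0,0,0],[0,0,0],[0,0,0],[0,0,0],[0,0,0],[0,0,0],[0,0,0],[0,0,0],[0,0,0]], fingers=[5,5,5,5,5,5,5,5,5,5])

```text
clock: 49.82
tcp_pos: [0.4985, 0.4071, 0.2036]
tool_rot: [-0.436, 0.558, 0.436, 0.555]
force: [-0.3, -0.2, -1.7]
opening: 0.094
```

```bash
python3 - <<'E'
from plan import *
grab('side')
plan([(.6372,.0488,.207,76.2,5,3)])
E
```

```text
clock 49.88 tcp [0.4986, 0.4072, 0.2039] yaw 76.2 open 9.0 F [-0.3, 0.31, -1.16]
S [[-0.01,-0.67,-0.95],[-0.01,-0.67,-0.96],[-0.01,-0.67,-0.95],[-0.01,-0.67,-0.96],[-0.01,-0.67,-0.95],[-0.01,-0.66,-0.96],[-0.01,-0.67,-0.95],[-0.01,-0.66,-0.96],[-0.01,-0.67,-0.95],[0.0,-0.66,-0.96]] 
T [[0.0,0,0],[0.0,0,0],[0.0,0,0],[0.0,0,0],[0.0,0,0],[0.0,0,0],[0.0,0,0],[0.0,0,0],[0.0,0,0],[0.0,0,0]] 
F [5,5,5,5,5,5,5,5,5,5]
S [[-0.01,-0.67,-0.95],[0,0,0],[0,0,0],[0,0,0]] 
T [[0.0,0,0],[0,0,0],[0,0,0],[0,0,0]] 
F [5,5,5,5]
```

servo_tool(slide=[[-0.01,-0.67,-0.95],[-0.01,-0.67,-0.96],[-0.01,-0.67,-0.95],[-0.01,-0.67,-0.96],[-0.01,-0.67,-0.95],[-0.01,-0.66,-0.96],[-0.01,-0.67,-0.95],[-0.01,-0.66,-0.96],[-0.01,-0.67,-0.95],[0,-0.66,-0.96]], twist=[[0,0,0],[0,0,0],[0,0,0],[0,0,0],[0,0,0],[0,0,0],[0,0,0],[0,0,0],[0,0,0],[0,0,0]], fingers=[5,5,5,5,5,5,5,5,5,5])

```text
clock: 51.12
tcp_pos: [0.6252, 0.0806, 0.2074]
tool_rot: [-0.436, 0.557, 0.437, 0.556]
force: [1.0, 0.2, -0.7]
opening: 0.093
```

servo_tool(slide=[[-0.01,-0.67,-0.95],[0,0,0],[0,0,0],[0,0,0],[0,0,0],[0,0,0]], twist=[[0,0,0],[0,0,0],[0,0,0],[0,0,0],[0,0,0],[0,0,0]], fingers=[5,5,5,5,5,5])

```text
clock: 51.88
tcp_pos: [0.6379, 0.0498, 0.2088]
tool_rot: [-0.437, 0.556, 0.437, 0.556]
force: [0.2, -0.3, -0.8]
opening: 0.097
```

```bash
python3 - <<'E'
from plan import *
grab('side')
plan([(.6372,.0488,.130,None,5)])
E
```

```text
clock 51.92 tcp [0.6379, 0.0497, 0.2087] yaw 76.3 open 9.3 F [0.26, -0.27, -0.96]
S [[0.87,0.0,-0.01],[0.88,0.01,-0.01],[0.87,0.0,-0.02]] 
T [[0.0,0,0],[0.0,0,0],[0.0,0,0]] 
F [5,5,5]
```

servo_tool(slide=[[0.8,0,-0.02],[0.8,0,-0.02],[0.6,0,0],[0.42,0,0],[0,0,0],[0,0,0],[0,0,0],[0,0,0],[-0.8,0,0],[-1,0,0]], twist=[[0,0,0],[0,0,0],[0,0,0],[0,0,0],[0,0,0],[0,0,0],[0,0,0],[0,0,0],[0,0,0],[0,0,0]], fingers=[5,5,5,5,5,5,20,20,20,20])

```text
clock: 53.18
tcp_pos: [0.6372, 0.0481, 0.184]
tool_rot: [-0.436, 0.557, 0.437, 0.556]
force: [-1.0, 0.0, -0.5]
opening: 0.21
```

servo_tool(slide=[[-0.8,0,0],[0,0.9,0],[0,0.9,0],[0,0.9,0],[0,0.9,0],[0,0.9,0],[0,0.9,0],[0,0,0],[0,0,0],[0,0,0]], twist=[[0,0,0],[0,0,0],[0,0,0],[0,0,0],[0,0,0],[0,0,0],[0,0,0],[0,0,0],[0,0,0],[0,0,0]], fingers=[20,20,20,20,20,20,20,20,20,20])

```text
clock: 54.42
tcp_pos: [0.4811, 0.0865, 0.2082]
tool_rot: [-0.436, 0.556, 0.436, 0.557]
force: [0.3, 0.2, 0.5]
opening: 0.211
```

```bash
python3 - <<'E'
from plan import *
im=np.mean([grab('side').astype(float) for _ in range(8)],0).astype(np.uint8)
im2=np.mean([grab('top').astype(float) for _ in range(4)],0).astype(np.uint8)
cv2.imwrite('pics/side4.png',im[:,:,::-1]);cv2.imwrite('pics/top4.png',im2[:,:,::-1])
A=cv2.resize(im[158:206,196:228,::-1],(400,600),interpolation=cv2.INTER_CUBIC)
B=cv2.resize(im2[129:205,222:286,::-1],(400,475),interpolation=cv2.INTER_CUBIC)
B=cv2.copyMakeBorder(B,0,125,0,0,cv2.BORDER_CONSTANT)
cv2.imwrite('pics/c9.png',np.hstack([A,B]))
print(robot.sense()['tcp_pos'],robot.sense()['clock'])
E
```

```text
[0.48036201 0.08671912 0.20805198] 55.025
```

View pics/c9.png

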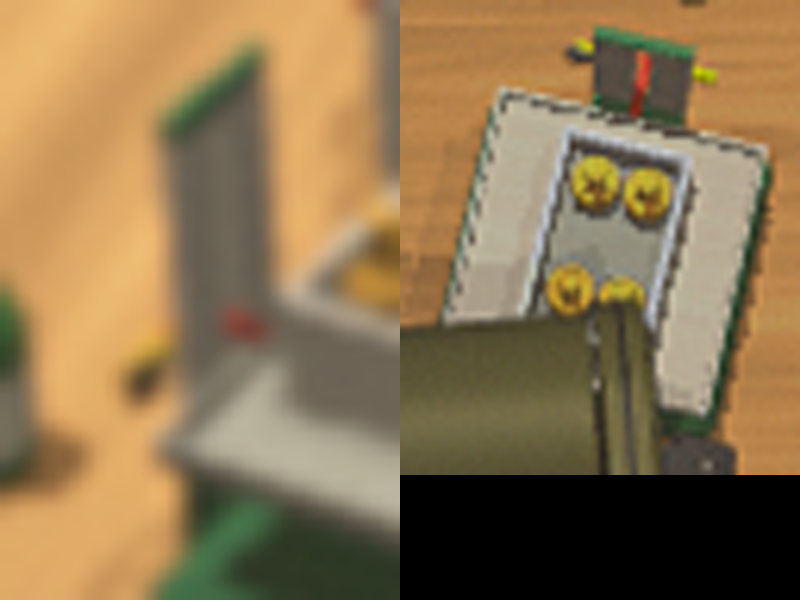

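```bash
python3 - <<'E'
from h import *
b=cv2.imread('pics/side4.png').astype(int);a=cv2.imread('pics/top4.png').astype(int)
def show(im,x0,x1,y0,y1):
    print('cols',x0,x1-1)
    for y in range(y0,y1): print(y,' '.join('%3d/%3d'%(100*im[y,x,1]/max(im[y,x,2],1),im[y,x].max()) for x in range(x0,x1)))
show(b,204,213,182,194)
show(a,247,256,133,141);show(a,267,275,136,145)
E
```

```text
cols 204 212
182  79/234  78/233  77/231  76/230  75/221  76/185  84/138  91/107  93/102
183  78/233  77/231  76/229  75/229  73/222  74/190  80/141  89/110  90/102
184  77/232  76/230  76/229  75/231  73/222  73/189  79/140  89/109  91/101
185  76/230  75/229  76/228  77/222  76/208  77/173  83/132  90/107  92/101
186  75/228  75/224  77/211  78/185  79/160  80/142  86/124  90/106  93/101
187  75/224  75/205  77/166  81/122  80/115  79/139  83/131  90/111  92/108
188  75/221  74/191  75/131  80/ 86  76/118  77/157  81/148  90/122  94/119
189  75/223  74/198  73/142  73/116  73/157  76/185  81/165  91/136  95/124
190  75/226  74/213  73/183  74/177  75/203  77/209  82/178  90/138  95/121
191  75/226  75/223  75/216  75/219  77/221  79/207  84/167  92/129  95/132
192  75/223  75/226  75/228  76/226  79/209  85/177  90/144  94/136  96/157
193  75/222  75/226  75/229  76/221  80/187  89/148  95/134  96/147  97/169
cols 247 255
133  72/176  70/177  71/176  72/176  69/183  71/177 111/128 115/128  98/130
134  71/180  71/182  69/183  69/182  68/188  69/183 150/116 194/132 172/129
135  70/17
[... 370 characters left out ...]
140  71/188  71/187  72/186  72/191  72/192  71/172  91/ 74  85/ 84  89/ 85
cols 267 274
136 113/126 104/129  87/148  70/187  70/184  72/183  71/185  71/185
137 198/131 143/129  81/165  69/196  72/187  72/189  72/187  72/186
138 124/ 82 114/ 89  72/163  69/194  71/188  72/187  71/188  72/187
139  84/ 78  86/100  81/186  73/182  67/175  68/174  70/171  71/172
140  88/ 81  96/110 102/204 100/190 100/187  90/183  70/186  70/185
141  86/ 83  84/106  94/150 100/136 104/173  91/170  69/190  71/188
142  88/ 84  77/122  70/182  72/153  79/158  75/163  70/190  70/187
143  88/ 84  75/141  70/193  70/181  70/181  70/180  69/185  70/184
144  84/ 95  72/171  72/195  71/191  71/187  72/186  72/187  71/187
```

```bash
python3 - <<'E'
from h import *
c=np.array([.6112,.0435]);t=np.radians(-13.7);Rm=np.array([[np.cos(t),-np.sin(t)],[np.sin(t),np.cos(t)]])
P=lambda n,x,y,z: proj(n,[*(c+Rm@[x,y]),z])
def red(f,n):
    im=cv2.imread(f).astype(float);w=np.clip(im[...,2]-1.25*im[...,1]-8,0,None)
    x0,x1,y0,y1=(210,220,168,190)
    s=w[y0:y1,x0:x1];
    bg=im; s=np.where(s>.25*s.max(),s,0);Y,X=np.mgrid[y0:y1,x0:x1]
    h=im[y0:y1,x0:x1,1]/im[y0:y1,x0:x1,2]; s=s*(h<.62)
    return (X*s).sum()/s.sum(),(Y*s).sum()/s.sum(),s.max(),(s>0).sum()
e=red('pics/side0.png','side');l=red('pics/side4.png','side');print(e,l)
for x in(.08,.084,.088,.092,.1): print('stem',x,P('side',x,0,.1265).round(2),P('side',x,0,.0865).round(2))
for z in(.08,.084,.088):
    for m,(u,v) in dict(mid=(260.8,138.2),L=(248.7,136.8),R=(272.4,141)).items():
        w=plane('top',u,v,z)[:2]-c;print(z,m,(Rm.T@w).round(4),end=' ')
    print()
for x in(.096,.1,.104):
  for y in(.034,.037): print(x,y,[P('side',x,y,z).round(2).tolist() for z in(.080,.084,.088)])
print('ctop',P('side',.088,.024,.168),P('side',.088,-.024,.168),P('side',.082,.024,.168),P('side',.094,.024,.168))
E
```

```text
(np.float64(214.3547557840617), np.float64(174.22365038560412), np.float64(41.0), np.int64(3)) (np.float64(214.95399515738498), np.float64(183.4866828087167), np.float64(29.5), np.int64(4))
stem 0.08 [215.03 174.09] [215.64 183.4 ]
stem 0.084 [214.08 173.79] [214.7 183.1]
stem 0.088 [213.13 173.49] [213.77 182.79]
stem 0.092 [212.18 173.19] [212.83 182.49]
stem 0.1 [210.29 172.6 ] [210.97 181.89]
0.08 mid [0.0996 0.0015] 0.08 L [0.0953 0.0394] 0.08 R [ 0.0993 -0.0358] 
0.084 mid [0.0987 0.0014] 0.084 L [0.0944 0.0391] 0.084 R [ 0.0983 -0.0358] 
0.088 mid [0.0977 0.0012] 0.088 L [0.0934 0.0388] 0.088 R [ 0.0974 -0.0358] 
0.096 0.034 [[206.73, 188.47], [206.66, 187.55], [206.59, 186.63]]
0.096 0.037 [[206.26, 188.9], [206.19, 187.98], [206.11, 187.06]]
0.1 0.034 [[205.8, 188.16], [205.72, 187.24], [205.65, 186.32]]
0.1 0.037 [[205.32, 188.59], [205.25, 187.67], [205.17, 186.74]]
0.104 0.034 [[204.86, 187.85], [204.79, 186.93], [204.71, 186.01]]
0.104 0.037 [[204.39, 188.28], [204.31, 187.36], [204.23, 186.43]]
ctop [208.63267355 166.84298646] [216.19354002 160.36095522] [210.08524174 167.29209669] [207.18436896 166.39519447]
```

```bash
python3 - <<'E'
from plan import *
plan([(.5821,.3109,.13,76.2,28,3)])
E
```

```text
clock 55.02 tcp [0.4804, 0.0867, 0.2081] yaw 76.2 open 20.0 F [0.03, 0.49, 0.51]
S [[0.29,-0.17,0.9],[0.29,-0.17,0.9],[0.29,-0.17,0.9],[0.29,-0.17,0.89],[0.29,-0.17,0.9],[0.29,-0.17,0.89],[0.29,-0.16,0.9],[0.29,-0.17,0.89],[0.28,-0.16,0.9],[0,0,0]] 
T [[0.0,0,0],[0.0,0,0],[0.0,0,0],[0.0,0,0],[0.0,0,0],[0.0,0,0],[0.0,0,0],[0.0,0,0],[0.0,0,0],[0,0,0]] 
F [28,28,28,28,28,28,28,28,28,28]
S [[0,0,0],[0,0,0]] 
T [[0,0,0],[0,0,0]] 
F [28,28]
```

servo_tool(slide=[[0.29,-0.17,0.9],[0.29,-0.17,0.9],[0.29,-0.17,0.9],[0.29,-0.17,0.89],[0.29,-0.17,0.9],[0.29,-0.17,0.89],[0.29,-0.16,0.9],[0.29,-0.17,0.89],[0.28,-0.16,0.9],[0,0,0]], twist=[[0,0,0],[0,0,0],[0,0,0],[0,0,0],[0,0,0],[0,0,0],[0,0,0],[0,0,0],[0,0,0],[0,0,0]], fingers=[28,28,28,28,28,28,28,28,28,28])

```text
clock: 56.28
tcp_pos: [0.5818, 0.312, 0.1289]
tool_rot: [-0.437, 0.557, 0.437, 0.555]
force: [-0.4, -0.3, 0.6]
opening: 0.293
```

servo_tool(slide=[[0,0,0],[0.7,0,0],[0.6,0,0],[0,0,0],[0,0,0],[0,0,0],[0,0,0]], twist=[[0,0,0],[0,0,0],[0,0,0],[0,0,0],[0,0,0],[0,0,0],[0,0,0]], fingers=[28,28,28,28,28,28,28])

```text
clock: 57.15
tcp_pos: [0.5825, 0.3113, 0.0919]
tool_rot: [-0.437, 0.556, 0.436, 0.557]
force: [-1.0, -0.3, 0.1]
opening: 0.295
```

```bash
python3 - <<'E'
from plan import *
from pk import *
b=grab('side')[:,:,::-1]
h=cv2.cvtColor(b.copy(),cv2.COLOR_BGR2HSV);m=(h[...,0]>8)&(h[...,0]<35)&(h[...,1]>90)
print([(c,k) for c,k,b in blobs(win(m,212,265,242,295),15) if k<150])
plan([(.5821,.3109,.0235,None,28)])
E
```

```text
[([256.15, 244.52], 113), ([228.57, 252.81], 47), ([218.14, 257.61], 51), ([260.24, 288.96], 106)]
clock 57.2 tcp [0.5824, 0.3112, 0.0917] yaw 76.2 open 28.2 F [-0.05, -0.4, 0.78]
S [[0.76,0.0,0.0],[0.76,0.0,-0.01],[0.75,0.01,0.0]] 
T [[0.0,0,0],[0.0,0,0],[0.0,0,0]] 
F [28,28,28]
```

servo_tool(slide=[[0.76,0,0],[0.76,0,0],[0.75,0,0],[0,0,0],[0,0,0],[0,0,0],[0,0,0],[0,0,0],[0,0,0],[0,0,0]], twist=[[0,0,0],[0,0,0],[0,0,0],[0,0,0],[0,0,0],[0,0,0],[0,0,0],[0,0,0],[0,0,0],[0,0,0]], fingers=[28,28,28,28,28,5,5,5,5,5])

```text
clock: 58.45
tcp_pos: [0.5819, 0.3109, 0.0227]
tool_rot: [-0.436, 0.557, 0.436, 0.556]
force: [-0.2, -0.0, -1.2]
opening: 0.098
```

servo_tool(slide=[[-0.5,0,0],[-1,0,0],[-1,0,0],[-1,0,0],[-1,0,0],[-1,0,0],[-0.6,0,0],[0,0,0],[0,0,0],[0,0,0]], twist=[[0,0,0],[0,0,0],[0,0,0],[0,0,0],[0,0,0],[0,0,0],[0,0,0],[0,0,0],[0,0,0],[0,0,0]], fingers=[5,5,5,5,5,5,5,5,5,5])

```text
clock: 59.7
tcp_pos: [0.5812, 0.3107, 0.2039]
tool_rot: [-0.436, 0.557, 0.437, 0.555]
force: [-0.4, 0.3, -1.0]
opening: 0.096
```

```bash
python3 - <<'E'
from plan import *
grab('side')
plan([(.608,.0425,.207,76.2,5,3)])
E
```

```text
clock 59.75 tcp [0.5814, 0.3107, 0.2041] yaw 76.2 open 9.3 F [0.5, 1.15, -0.8]
S [[-0.01,-0.33,-0.94],[-0.01,-0.33,-0.94],[-0.01,-0.33,-0.94],[-0.01,-0.33,-0.94],[-0.01,-0.33,-0.94],[-0.01,-0.34,-0.94],[-0.01,-0.33,-0.94],[-0.01,-0.34,-0.95],[-0.01,-0.33,-0.94],[0,0,0]] 
T [[0.0,0,0],[0.0,0,0],[0.0,0,0],[0.0,0,0],[0.0,0,0],[0.0,0,0],[0.0,0,0],[0.0,0,0],[0.0,0,0],[0,0,0]] 
F [5,5,5,5,5,5,5,5,5,5]
S [[0,0,0],[0,0,0]] 
T [[0,0,0],[0,0,0]] 
F [5,5]
```

servo_tool(slide=[[-0.01,-0.33,-0.94],[-0.01,-0.33,-0.94],[-0.01,-0.33,-0.94],[-0.01,-0.33,-0.94],[-0.01,-0.33,-0.94],[-0.01,-0.34,-0.94],[-0.01,-0.33,-0.94],[-0.01,-0.34,-0.95],[-0.01,-0.33,-0.94],[0,0,0]], twist=[[0,0,0],[0,0,0],[0,0,0],[0,0,0],[0,0,0],[0,0,0],[0,0,0],[0,0,0],[0,0,0],[0,0,0]], fingers=[5,5,5,5,5,5,5,5,5,5])

```text
clock: 61.0
tcp_pos: [0.6084, 0.0413, 0.2078]
tool_rot: [-0.435, 0.557, 0.436, 0.557]
force: [1.1, 0.9, 0.2]
opening: 0.093
```

servo_tool(slide=[[0,0,0],[0,0,0],[0,0,0],[0,0,0]], twist=[[0,0,0],[0,0,0],[0,0,0],[0,0,0]], fingers=[5,5,5,5])

```text
clock: 61.5
tcp_pos: [0.6086, 0.0434, 0.2087]
tool_rot: [-0.437, 0.556, 0.437, 0.556]
force: [1.0, 0.5, -1.5]
opening: 0.099
```

```bash
python3 - <<'E'
from plan import *
grab('side')
plan([(.608,.0425,.1245,None,5)])
E
```

```text
clock 61.55 tcp [0.6086, 0.0433, 0.2087] yaw 76.2 open 9.4 F [-0.4, 1.33, -0.18]
S [[0.94,0.0,-0.01],[0.93,0.01,-0.01],[0.94,0.0,-0.01]] 
T [[0.0,0,0],[0.0,0,0],[0.0,0,0]] 
F [5,5,5]
```

servo_tool(slide=[[0.8,0,-0.01],[0.8,0,-0.01],[0.7,0,0],[0.5,0,0],[0,0,0],[0,0,0],[0,0,0],[0,0,0],[-0.8,0,0],[-1,0,0]], twist=[[0,0,0],[0,0,0],[0,0,0],[0,0,0],[0,0,0],[0,0,0],[0,0,0],[0,0,0],[0,0,0],[0,0,0]], fingers=[5,5,5,5,5,5,20,20,20,20])

```text
clock: 62.8
tcp_pos: [0.608, 0.0423, 0.1788]
tool_rot: [-0.436, 0.557, 0.437, 0.556]
force: [0.4, -0.1, 0.2]
opening: 0.211
```

servo_tool(slide=[[-1,0,0],[0,0.6,0.95],[0,0.6,0.95],[0,0.6,0.95],[0,0.6,0.95],[0,0.6,0.95],[0,0.6,0.95],[0,0,0],[0,0,0],[0,0,0]], twist=[[0,0,0],[0,0,0],[0,0,0],[0,0,0],[0,0,0],[0,0,0],[0,0,0],[0,0,0],[0,0,0],[0,0,0]], fingers=[20,50,90,90,90,90,90,90,90,90])

```text
clock: 64.05
tcp_pos: [0.5447, 0.2332, 0.2088]
tool_rot: [-0.436, 0.557, 0.436, 0.557]
force: [0.0, -0.0, -0.5]
opening: 0.945
```

```bash
python3 - <<'E'
from plan import *
im=np.mean([grab('side').astype(float) for _ in range(8)],0).astype(np.uint8)
im2=np.mean([grab('top').astype(float) for _ in range(4)],0).astype(np.uint8)
cv2.imwrite('pics/side5.png',im[:,:,::-1]);cv2.imwrite('pics/top5.png',im2[:,:,::-1])
A=cv2.resize(im[158:206,196:228,::-1],(400,600),interpolation=cv2.INTER_CUBIC)
B=cv2.resize(im2[129:205,222:286,::-1],(400,475),interpolation=cv2.INTER_CUBIC)
B=cv2.copyMakeBorder(B,0,125,0,0,cv2.BORDER_CONSTANT)
cv2.imwrite('pics/c10.png',np.hstack([A,B]))
print(robot.sense()['tcp_pos'],robot.sense()['clock'])
E
```

```text
[0.54433215 0.2341224  0.20862365] 64.65
```

View pics/c10.png

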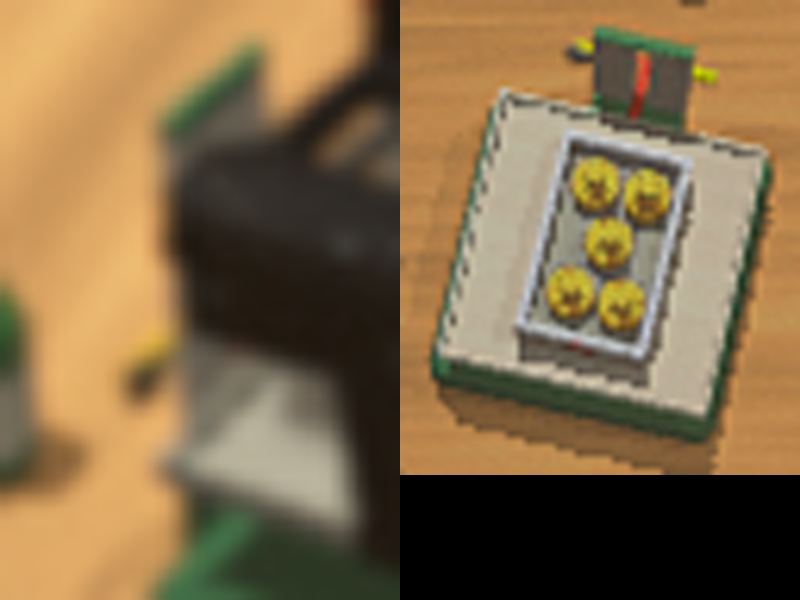

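```bash
python3 - <<'E'
from plan import *
from pk import *
q=np.array([plane('top',(u-400+.5)/6.25+221.5,(v+.5)/6.25+128.5,.121) for u,v in((567,133),(691,160),(643,357),(518,327))])
print(q.mean(0)[:2],np.linalg.norm(q[0]-q[1]),np.linalg.norm(q[1]-q[2]));d=q[0]-q[3]+q[1]-q[2];print(np.degrees(np.arctan2(d[1],d[0])))
k=np.array([plane('top',(u-400+.5)/6.25+221.5,(v+.5)/6.25+128.5,.125) for u,v in((597,185),(648,195),(609,244),(571,291),(622,304))]);print(k.mean(0))
plan([(.608,.0425,.209,76.2,95,3)])
a=grab('top')[:,:,::-1];hsv=cv2.cvtColor(a.copy(),cv2.COLOR_BGR2HSV);H,S,V=[hsv[...,i].astype(int) for i in range(3)]
yel=(H>20)&(H<35)&(S>140)&(V>110)
print('T',[ (c,n,plane('top',*c,.1535).round(4).tolist()) for c,n,_ in blobs(win(yel,340,370,155,190),5)],rect(win(yel,340,370,155,190),'top',.1535))
E
```

```text
[0.60865432 0.0425654 ] 0.061286930563577695 0.09857109159815927
-14.277777057462885
[0.6080455  0.04037646 0.125     ]
clock 64.65 tcp [0.5443, 0.2341, 0.2086] yaw 76.2 open 90.1 F [-0.63, -0.4, 0.58]
S [[0.0,-0.6,-0.95],[0.0,-0.6,-0.95],[0.0,-0.6,-0.95],[0.0,-0.59,-0.95],[-0.01,-0.6,-0.95],[0.0,-0.59,-0.95],[0,0,0],[0,0,0],[0,0,0]] 
T [[0.0,0,0],[0.0,0,0],[0.0,0,0],[0.0,0,0],[0.0,0,0],[0.0,0,0],[0,0,0],[0,0,0],[0,0,0]] 
F [95,95,95,95,95,95,95,95,95]
T [([352.84, 172.84], 32, [0.5853, -0.2455, 0.1535])] (0.58502734375, -0.24564236450195312, 30.42457389831543, 8.222343444824219, 7.615389347076416, 19.5)
```

servo_tool(slide=[[0,-0.6,-0.95],[0,-0.6,-0.95],[0,-0.6,-0.95],[0,-0.6,-0.95],[0,-0.6,-0.95],[0,-0.6,-0.95],[0,0,0],[0,0,0],[0,0,0],[0,0,0]], twist=[[0,0,0],[0,0,0],[0,0,0],[0,0,0],[0,0,0],[0,0,0],[0,0,0],[0,0,0],[0,0,0],[0,0,0]], fingers=[95,95,95,95,95,95,95,95,95,95])

```text
clock: 65.95
tcp_pos: [0.6083, 0.0432, 0.2087]
tool_rot: [-0.437, 0.556, 0.437, 0.556]
force: [-0.5, 0.4, -0.4]
opening: 1.001
```

```bash
python3 - <<'E'
from plan import *
grab('side');grab('side')
plan([(.6085,.0425,.105,76.0,95)])
E
```

```text
clock 66.05 tcp [0.6084, 0.0429, 0.2087] yaw 76.3 open 95.3 F [0.44, -0.67, 0.19]
S [[0.86,0.0,0.0],[0.87,0.0,0.0],[0.86,0.0,-0.01],[0.87,-0.01,0.0]] 
T [[0.0,0,0],[0.0,0,0],[0.0,0,0],[0.0,0,0]] 
F [95,95,95,95]
```

servo_tool(slide=[[0.8,0,0],[0.8,0,0],[0.7,0,0],[0.5,0,0],[0.4,0,0],[0.26,0,0],[0,0,0],[0,0,0]], twist=[[0,0,0],[0,0,0],[0,0,0],[0,0,0],[0,0,0],[0,0,0],[0,0,0],[0,0,0]], fingers=[95,95,95,95,95,95,95,95])

```text
clock: 67.05
tcp_pos: [0.609, 0.0423, 0.1056]
tool_rot: [-0.437, 0.556, 0.436, 0.557]
force: [-0.3, 0.8, 0.2]
opening: 1.002
```

servo_tool(slide=[[0,0,0],[0,0,0],[0,0,0],[0,0,0],[0,0,0]], twist=[[0,0,0],[0,0,0],[0,0,0],[0,0,0],[0,0,0]], fingers=[55,55,55,55,55], force=50)

```text
clock: 67.68
tcp_pos: [0.6086, 0.0429, 0.105]
tool_rot: [-0.436, 0.556, 0.437, 0.557]
force: [0.6, 2.6, -0.1]
opening: 0.67
```

servo_tool(slide=[[-0.3,0,0],[-0.5,0,0],[-0.8,0,0],[-0.9,0,0],[-0.9,0,0],[-0.9,0,0],[-0.5,0,0],[0,0,0],[0,0,0],[0,0,0]], twist=[[0,0,0],[0,0,0],[0,0,0],[0,0,0],[0,0,0],[0,0,0],[0,0,0],[0,0,0],[0,0,0],[0,0,0]], fingers=[55,55,55,55,55,55,55,55,55,55])

```text
clock: 68.92
tcp_pos: [0.6076, 0.0422, 0.2469]
tool_rot: [-0.436, 0.557, 0.437, 0.555]
force: [0.5, -0.0, -7.3]
opening: 0.67
```

```bash
python3 - <<'E'
from plan import *
f=[]
for i in range(8): grab('side');f.append(robot.sense()['force'])
print(np.mean(f,0))
plan([(.590,-.10,.26,None,55),(.5855,-.2455,.26,97.8,55,4)])
E
```

```text
[ 0.26134619  0.1220937  -7.0837221 ]
clock 69.33 tcp [0.6085, 0.0423, 0.2488] yaw 76.2 open 63.4 F [-0.3, 0.69, -6.88]
S [[-0.07,-0.11,-0.95],[-0.08,-0.11,-0.95],[-0.07,-0.1,-0.95],[-0.08,-0.11,-0.95],[-0.07,-0.1,-0.95],[0.0,-0.2,-0.95],[0.0,-0.13,-0.96],[0.0,-0.06,-0.97],[0.0,0.02,-0.97],[0.0,0.09,-0.97]] 
T [[0.0,0,0],[0.0,0,0],[0.0,0,0],[0.0,0,0],[0.0,0,0],[-0.024,0,0],[-0.024,0,0],[-0.024,0,0],[-0.024,0,0],[-0.024,0,0]] 
F [55,55,55,55,55,55,55,55,55,55]
S [[0,0,0],[0,0,0],[0,0,0],[0,0,0]] 
T [[0,0,0],[0,0,0],[0,0,0],[0,0,0]] 
F [55,55,55,55]
```

servo_tool(slide=[[-0.07,-0.11,-0.95],[-0.08,-0.11,-0.95],[-0.07,-0.1,-0.95],[-0.08,-0.11,-0.95],[-0.07,-0.1,-0.95],[0,-0.2,-0.95],[0,-0.13,-0.96],[0,-0.06,-0.97],[0,0.02,-0.97],[0,0.09,-0.97]], twist=[[0,0,0],[0,0,0],[0,0,0],[0,0,0],[0,0,0],[-0.024,0,0],[-0.024,0,0],[-0.024,0,0],[-0.024,0,0],[-0.024,0,0]], fingers=[55,55,55,55,55,55,55,55,55,55])

```text
clock: 70.58
tcp_pos: [0.5853, -0.2465, 0.26]
tool_rot: [0.534, -0.464, -0.533, -0.464]
force: [-0.4, 0.1, -6.3]
opening: 0.67
```

servo_tool(slide=[[0,0,0],[0,0,0],[0,0,0],[0,0,0]], twist=[[0,0,0],[0,0,0],[0,0,0],[0,0,0]], fingers=[55,55,55,55])

```text
clock: 71.08
tcp_pos: [0.5855, -0.2448, 0.2601]
tool_rot: [0.533, -0.465, -0.533, -0.465]
force: [0.3, 1.1, -7.2]
opening: 0.668
```

```bash
python3 - <<'E'
from plan import *
for i in range(4): im=grab('top','top6')
# pot rim in air: underside = tcp-.0207
z=robot.sense()['tcp_pos'][2]-.0207+.037;print('rim z',z)
x,y=proj('top',[.5855,-.2453,z]).astype(int);print(x,y)
cv2.imwrite('pics/c11.png',cv2.resize(im[y-30:y+30,x-40:x+40,::-1],(800,600),interpolation=cv2.INTER_CUBIC));print(x-40,y-30)
plan([(.5855,-.2453,.185,98.0,55)])
E
```

```text
rim z 0.27635799530183314
363 165
323 135
clock 71.28 tcp [0.5854, -0.2452, 0.2601] yaw 97.8 open 63.4 F [0.34, -0.09, -7.12]
S [[0.83,0.0,0.0],[0.84,0.0,0.0],[0.83,0.0,0.0]] 
T [[0.0,0,0],[0.0,0,0],[0.0,0,0]] 
F [55,55,55]
```

View pics/c11.png

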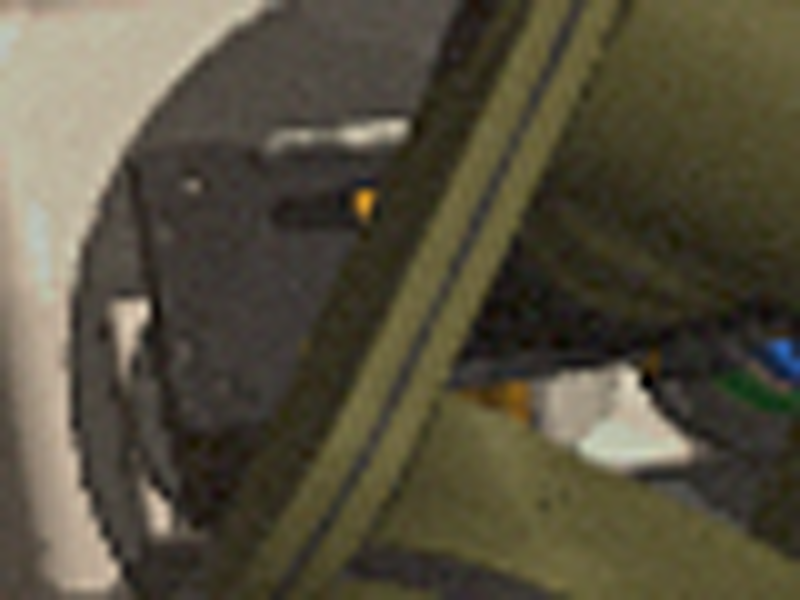

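servo_tool(slide=[[0.8,0,0],[0.8,0,0],[0.6,0,0],[0.4,0,0],[0,0,0],[0,0,0],[0,0,0],[0,0,0]], twist=[[0,0,0],[0,0,0],[0,0,0],[0,0,0],[0,0,0],[0,0,0],[0,0,0],[0,0,0]], fingers=[55,55,55,55,55,55,55,55])

```text
clock: 72.28
tcp_pos: [0.5857, -0.2457, 0.1828]
tool_rot: [0.533, -0.465, -0.532, -0.465]
force: [-0.3, -0.2, -6.3]
opening: 0.667
```

```bash
python3 - <<'E'
from plan import *
grab('side');grab('side')
plan([(.5855,-.2453,.172,98.0,55)])
E
```

```text
clock 72.38 tcp [0.5855, -0.2456, 0.1824] yaw 97.8 open 63.8 F [0.81, 0.17, -7.21]
S [[0.35,0.0,0.01]] 
T [[0.0,0,0]] 
F [55]
```

Position is good; lower gently past the T-bar height and watch the force.

servo_tool(slide=[[0.15,0,0.01],[0.15,0,0],[0.08,0,0],[0,0,0],[0,0,0]], twist=[[0,0,0],[0,0,0],[0,0,0],[0,0,0],[0,0,0]], fingers=[55,55,55,55,55], force=60)

```text
clock: 73.0
tcp_pos: [0.5854, -0.2452, 0.1711]
tool_rot: [0.533, -0.465, -0.533, -0.465]
force: [-2.2, 0.8, -1.6]
opening: 0.665
```

servo_tool(slide=[[0.08,0,0],[0.08,0,0],[0,0,0],[0,0,0]], twist=[[0,0,0],[0,0,0],[0,0,0],[0,0,0]], fingers=[55,55,55,55])

```text
clock: 73.5
tcp_pos: [0.5855, -0.2452, 0.1677]
tool_rot: [0.533, -0.465, -0.533, -0.465]
force: [-5.5, 2.4, 5.7]
opening: 0.666
```

```bash
python3 - <<'E'
from plan import *
f=[]
for i in range(5): grab('side');f.append(robot.sense()['force'])
print(np.mean(f,0));plan([(.5855,-.2453,.1605,None,55)])
E
```

```text
[-5.20231021  2.46549422  5.60980523]
clock 73.75 tcp [0.5855, -0.2452, 0.1677] yaw 97.8 open 63.5 F [-5.08, 2.37, 5.78]
S [[0.24,0.0,0.0]] 
T [[0.0,0,0]] 
F [55]
```

servo_tool(slide=[[0,0.05,0.03],[0,0,0],[0,0,0]], twist=[[0,0,0],[0,0,0],[0,0,0]], fingers=[55,55,55])

```text
clock: 74.12
tcp_pos: [0.5854, -0.2452, 0.1678]
tool_rot: [0.535, -0.464, -0.531, -0.465]
force: [0.8, 0.3, 5.2]
opening: 0.668
```

```bash
python3 - <<'E'
from plan import *
f=[];q=[]
for i in range(5): grab('side');s=robot.sense();f.append(s['force']);q.append(s['wrist_torque'])
print(np.mean(f,0),np.mean(q,0));plan([(.5855,-.2453,.1605,None,55)])
E
```

```text
[0.68892879 0.84291963 5.52413556] [ 0.46557207 -0.12423636  0.03051494]
clock 74.38 tcp [0.5854, -0.2452, 0.1678] yaw 97.8 open 63.6 F [0.89, 0.54, 5.96]
S [[0.24,0.0,0.0]] 
T [[0.0,0,0]] 
F [55]
```

servo_tool(slide=[[0.07,0,0],[0.07,0,0],[0.07,0,0],[0.06,0,0],[0,0,0],[0,0,0]], twist=[[0,0,0],[0,0,0],[0,0,0],[0,0,0],[0,0,0],[0,0,0]], fingers=[55,55,55,55,55,55])

```text
clock: 75.12
tcp_pos: [0.5854, -0.2452, 0.1614]
tool_rot: [0.535, -0.464, -0.531, -0.465]
force: [-2.4, 1.3, 11.6]
opening: 0.666
```

```bash
python3 - <<'E'
from plan import *
f=[];q=[]
for i in range(5): grab('side');s=robot.sense();f.append(s['force']);q.append(s['wrist_torque'])
print(np.mean(f,0),np.mean(q,0));plan([(.5855,-.2453,.1605,None,55)])
E
```

```text
[-2.63001547  1.6429448  11.78150014] [0.81110903 0.5066033  0.03525167]
clock 75.38 tcp [0.5854, -0.2452, 0.1615] yaw 97.8 open 63.8 F [-3.47, 1.47, 12.17]
S [[0.03,0.0,0.0]] 
T [[0.0,0,0]] 
F [55]
```

servo_tool(slide=[[0.03,0,0],[0.02,0,0],[0,0,0],[0,0,0],[0,0,0]], twist=[[0,0,0],[0,0,0],[0,0,0],[0,0,0],[0,0,0]], fingers=[55,55,55,55,55])

```text
clock: 76.0
tcp_pos: [0.5854, -0.2452, 0.161]
tool_rot: [0.535, -0.464, -0.531, -0.465]
force: [-4.9, 4.0, 15.7]
opening: 0.668
```

servo_tool(slide=[[0,0,0],[0,0,0],[0,0,0]], twist=[[0.03,0,0],[0.03,0,0],[0,0,0]], fingers=[55,55,55])

```text
clock: 76.38
tcp_pos: [0.5863, -0.2458, 0.1611]
tool_rot: [-0.489, 0.512, 0.484, 0.514]
force: [-1.7, 1.3, 13.5]
opening: 0.671
```

```bash
python3 - <<'E'
from plan import *
s=robot.sense();print(s['force'],s['wrist_torque'],s['joint_positions']);plan([(.5854,-.2453,.160,8,55)])
E
```

```text
[-1.67157975  1.25805703 13.45153183] [ 0.58799457  0.26753257 -0.21388407] [-4.81535082e-01  1.23995873e-01  1.73775510e+00  2.65318389e-04
  1.27190181e+00 -1.99924428e+00]
clock 76.38 tcp [0.5863, -0.2458, 0.1611] yaw 87.0 open 63.8 F [-1.67, 1.26, 13.45]
S [[0.0,0.0,0.0],[0.01,0.0,0.0],[0.0,0.01,0.0],[0.01,0.0,0.0],[0.0,0.01,0.0],[0.01,0.0,0.0],[0.0,0.01,0.0],[0.01,0.0,-0.01]] 
T [[0.0548,0,0],[0.0548,0,0],[0.0548,0,0],[0.0548,0,0],[0.0548,0,0],[0.0548,0,0],[0.0548,0,0],[0.0548,0,0]] 
F [55,55,55,55,55,55,55,55]
```

servo_tool(slide=[[0,0,0],[0,0,0],[0,0,0],[0,0,0],[0,0,0]], twist=[[0.05,0,0],[0.05,0,0],[0.05,0,0],[0.05,0,0],[0,0,0]], fingers=[55,55,55,55,55])

```text
clock: 77.0
tcp_pos: [0.5867, -0.2461, 0.1611]
tool_rot: [-0.307, 0.636, 0.301, 0.64]
force: [-0.4, 0.4, 12.0]
opening: 0.667
```

```bash
python3 - <<'E'
from plan import *
s=robot.sense();print(s['force'],s['wrist_torque']);plan([(.5854,-.2453,.160,8,55)])
E
```

```text
[-0.4041946   0.40093504 12.02314635] [ 0.17499572  0.03776797 -0.28359948]
clock 77.0 tcp [0.5867, -0.2461, 0.1611] yaw 50.9 open 63.4 F [-0.4, 0.4, 12.02]
S [[0.01,0.01,0.0],[0.01,0.01,0.0],[0.01,0.01,-0.01],[0.0,0.01,0.0],[0.01,0.01,-0.01]] 
T [[0.0477,0,0],[0.0477,0,0],[0.0477,0,0],[0.0477,0,0],[0.0477,0,0]] 
F [55,55,55,55,55]
```

servo_tool(slide=[[0.01,0,0],[0.01,0,0],[0,0,0],[0,0,0],[0,0,0],[0,0,0],[0,0,0]], twist=[[0.048,0,0],[0.048,0,0],[0.048,0,0],[0.048,0,0],[0.048,0,0],[0,0,0],[0,0,0]], fingers=[55,55,55,55,55,55,55])

```text
clock: 77.88
tcp_pos: [0.5867, -0.2467, 0.1611]
tool_rot: [-0.05, 0.703, 0.046, 0.708]
force: [0.4, -0.9, 13.6]
opening: 0.669
```

```bash
python3 - <<'E'
from plan import *
s=robot.sense();print(s['force'],s['wrist_torque']);plan([(.5854,-.2453,.160,8,55)])
E
```

```text
[ 0.38981281 -0.85924257 13.57409181] [-0.01359468  0.44537439 -0.24031248]
clock 77.88 tcp [0.5867, -0.2467, 0.1611] yaw 7.8 open 63.6 F [0.39, -0.86, 13.57]
S [[0.04,0.05,-0.04]] 
T [[0.0,0,0]] 
F [55]
```

servo_tool(slide=[[-0.05,0,0],[-0.05,0,0],[-0.05,0,0],[0,0,0],[0,0,0]], twist=[[0,0,0],[0,0,0],[0,0,0],[0,0,0],[0,0,0]], fingers=[55,55,55,55,55])

```text
clock: 78.5
tcp_pos: [0.5867, -0.2467, 0.1636]
tool_rot: [-0.05, 0.703, 0.046, 0.708]
force: [3.3, -2.9, 7.4]
opening: 0.668
```

```bash
python3 - <<'E'
from plan import *
s=robot.sense();print(s['force'],s['wrist_torque']);plan([(.5854,-.2453,.160,8,55)])
E
```

```text
[ 3.29247568 -2.88172223  7.40212369] [-0.34091341 -0.38664916 -0.15078387]
clock 78.5 tcp [0.5867, -0.2467, 0.1636] yaw 7.8 open 63.6 F [3.29, -2.88, 7.4]
S [[0.12,0.05,-0.04]] 
T [[0.0,0,0]] 
F [55]
```

servo_tool(slide=[[-0.06,0,0],[0,0,0],[0,0,0]], twist=[[0,0,0],[0,0,0],[0,0,0]], fingers=[55,55,55])

```text
clock: 78.88
tcp_pos: [0.5867, -0.2466, 0.1637]
tool_rot: [-0.05, 0.703, 0.046, 0.708]
force: [6.8, -3.5, 2.6]
opening: 0.666
```

servo_tool(slide=[[0,0,0],[0,0,0],[0,0,0],[0,0,0],[-0.6,0,0],[-1,0,0],[-1,0,0],[-1,0,0]], twist=[[0,0,0],[0,0,0],[0,0,0],[0,0,0],[0,0,0],[0,0,0],[0,0,0],[0,0,0]], fingers=[75,90,95,95,95,95,95,95])

```text
clock: 79.88
tcp_pos: [0.5839, -0.2446, 0.2726]
tool_rot: [-0.049, 0.705, 0.048, 0.706]
force: [-0.4, 0.3, -0.0]
opening: 0.998
```

servo_tool(slide=[[0,1,0.6],[0,1,0.6],[0,1,0.6],[0,1,0.6],[0,1,0.6],[0,1,0.6],[0,1,0.6],[0,0,0],[0,0,0]], twist=[[0,0,0],[0,0,0],[0,0,0],[0,0,0],[0,0,0],[0,0,0],[0,0,0],[0,0,0],[0,0,0]], fingers=[95,95,95,95,95,95,95,95,95])

```text
clock: 81.0
tcp_pos: [0.68, -0.0197, 0.2708]
tool_rot: [-0.048, 0.705, 0.048, 0.706]
force: [-0.1, -0.1, -0.7]
opening: 1.002
```

```bash
python3 - <<'E'
from plan import *
a=grab('top','top7');b=grab('side','side7')
A=cv2.resize(a[135:210,320:420,::-1],(400,300),interpolation=cv2.INTER_CUBIC);B=cv2.resize(b[90:190,220:320,::-1],(400,400),interpolation=cv2.INTER_CUBIC)
C=cv2.resize(a[:,:,::-1],(400,300))
cv2.imwrite('pics/c12.png',np.hstack([np.vstack([A,C]),cv2.copyMakeBorder(B,0,200,0,0,cv2.BORDER_CONSTANT)]))
s=robot.sense();print(s['tcp_pos'],s['force'])
E
```

```text
[ 0.67980795 -0.02032174  0.27046215] [ 0.40152393 -0.09448974  0.45016678]
```

View pics/c12.png

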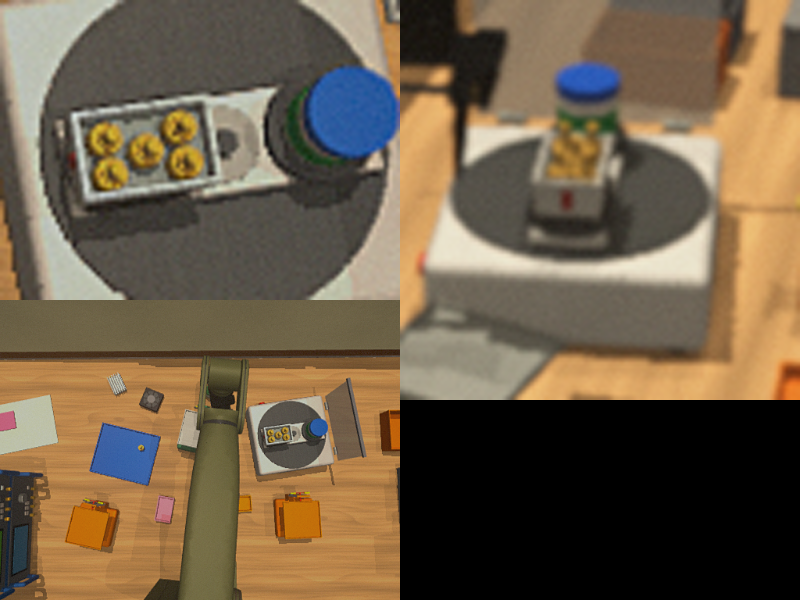

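```bash
python3 - <<'E'
from plan import *
a=cv2.imread('pics/top7.png').astype(int);b=cv2.imread('pics/top0.png').astype(int)
for n,(x0,x1,y0,y1) in dict(fan=(178,212,110,146),flux=(260,276,104,128)).items(): print(n,np.abs(a-b)[y0:y1,x0:x1].mean())
print(robot.sign_off())
E
```

```text
fan 7.044389978213507
flux 35.353298611111114
the job is handed in; nothing more can be done
None
```

The loaded pot is on the mixer, locked with a quarter turn, and the job is handed in. The weak point is the scale reading: I could not tell whether four or five weights match the index better.

**What I did:** I stood the pot on the scale pan and loaded weights one at a time. I let the scale rest untouched at four weights and again at five. I then pressed the five-weight pot over the T-stud, turned it 90° and let go.

**What the last checks showed:**
- **Pad:** the push force reached about 19 N and then rose more steeply, so the pad was fully down.
- **Lock:** pulling upward afterwards did not raise the pot, so the T-bar is holding it.
- **Final picture:** the pot is upright along the rotor arm with all five weights inside. The one spare weight is in the blue tray, and the arm is clear of everything.

**What disagreed or stayed uncertain:**
- **Scale level:** I put the index height at about 83 mm. The pointer came out at about 86 mm with four weights and 80 mm with five. Both look to be within the 4 mm limit, but five is close to it, and the force and image readings differed by about 1.5 mm. I kept five.
- **Dropped first try:** the first attempt to pick up a weight missed. Another weight was found shifted while I was gripping, so I put that one back and took others.
- **Bystanders:** the fan's area barely changed between the first and last pictures. The flux bottle was hidden by the arm in the last top view, so I did not confirm it there; no move went near it.

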